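# Put the tent pegs and mallet away

### The job

Put the camping kit away: stand every tent peg on the sideboard, green or stainless, upright in its own socket of the bamboo holder, foot down and black-banded head up, pushed to the bottom. Lay the red mallet in the open top tray of the white stack and then slide that tray fully shut. Do not shift the ramekin, the mug or the tin.

Things in the scene. Friction and masses are not known exactly. Their poses are not given: they have to be found in the camera images.
- tiers: Stack of three white polypropylene trays in a fixed white shell, 220 deep (x) by 280 wide (y) by 212 high, open front facing its own -x, roughly towards the robot. Origin: centre of the underside. Only the top tray is used; the two below stay shut. The shell does not move.
- tray (a joint): Top tray of the stack, m: 0 = fully shut, grows as it slides out along the shell's -x, at most 0.17. It starts about 0.14 out, stays where it is left and takes 1 to 3 N to slide (more if pushed fast).
- tray_in (a point): Centre of the top tray's inner floor, 145 above the sideboard; moves with the tray, axes parallel to the shell's (the tray comes out along -x); 2 from the shell's centre when shut. Inside 190 (x) by 252 (y), side walls 45 high, front panel's top edge 55 above this floor. Clear height under the roof 58. The roof covers what is inside the shell, so only the part slid out is open from above.
- tray_handle (a point): Middle of the top tray's grey bar handle: a bar 11 thick, 110 long along y, 35 in front of the outer face of the tray's front panel (8 thick; that face is 108 from the tray's centre). The top of the shell's roof is 25 above the bar's middle. Moves with the tray.
- block: Bamboo peg holder, fixed, 94 (x) by 156 (y) by 85 high. Origin: centre of the underside. Six square sockets, 31 by 31 and 75 deep (socket floor 10 above the sideboard), centred at x = +21 and -21, y = +52, 0 and -52 from the origin in its own axes; its +x points roughly away from the robot.
- mallet: Red aluminium mallet, black trims, 190 long, 0.2 to 0.4 kg. Origin on the handle axis near its centre of mass; own x runs along the handle to the head. Head: cylinder 40 in diameter, 70 long along own y, middle at x = +50. Handle 18 in diameter, x = -110 to +30. Black round end stop 40 in diameter, x = -120 to -108. Lying, the handle is level, its axis 20 above what it lies on.
- ramekin: Small clear glass ramekin, 72 across, 42 high, to be left alone. Origin: centre of the underside.
- mug: Blue mug, 80 across, 80 high, to be left alone. Origin: centre of the underside.
- tin: Yellow tin, 60 across, 60 high, to be left alone. Origin: centre of the underside.
- green1: Green plastic tent peg, square bar 20 by 20 and 150 long, about 0.05 kg; the last 9 mm at the foot end is a narrower 12 by 12 nose. Origin: middle of the bar on its axis; own x points to the head end (black band) at x = +75, the foot is at x = -75. It starts lying flat (axis 10 above the sideboard), foot pointing away from the robot. Absent (None) in some starts.
- steel1: Stainless steel tent peg, square bar 20 by 20 and 150 long, about 0.12 kg; the last 9 mm at the foot end is a narrower 12 by 12 nose. Origin: middle of the bar on its axis; own x points to the head end (black band) at x = +75, the foot is at x = -75. It starts lying flat (axis 10 above the sideboard), foot pointing away from the robot. Absent (None) in some starts.
- green2: Green plastic tent peg, square bar 20 by 20 and 150 long, about 0.05 kg; the last 9 mm at the foot end is a narrower 12 by 12 nose. Origin: middle of the bar on its axis; own x points to the head end (black band) at x = +75, the foot is at x = -75. It starts lying flat (axis 10 above the sideboard), foot pointing away from the robot. Absent (None) in some starts.
- green3: Green plastic tent peg, square bar 20 by 20 and 150 long, about 0.05 kg; the last 9 mm at the foot end is a narrower 12 by 12 nose. Origin: middle of the bar on its axis; own x points to the head end (black band) at x = +75, the foot is at x = -75. It starts lying flat (axis 10 above the sideboard), foot pointing away from the robot. Absent (None) in some starts.
- steel2: Stainless steel tent peg, square bar 20 by 20 and 150 long, about 0.12 kg; the last 9 mm at the foot end is a narrower 12 by 12 nose. Origin: middle of the bar on its axis; own x points to the head end (black band) at x = +75, the foot is at x = -75. It starts lying flat (axis 10 above the sideboard), foot pointing away from the robot. Absent (None) in some starts.
- green4: Green plastic tent peg, square bar 20 by 20 and 150 long, about 0.05 kg; the last 9 mm at the foot end is a narrower 12 by 12 nose. Origin: middle of the bar on its axis; own x points to the head end (black band) at x = +75, the foot is at x = -75. It starts lying flat (axis 10 above the sideboard), foot pointing away from the robot. Absent (None) in some starts.
There are look-alikes about, which are no part of the job. What is shaped like the green2 but blue or yellow is not meant.

How it is judged:
By the outcome, as a careful person would: the job done as asked, in the order asked, and still so for the second after the job is handed in, with the robot touching nothing.
Of green1, steel1, green2, green3, steel2, green4 only 4 to 6 are there at a start; the rules pass over those that are not, and their reading is None.
At some moment in a run one of green1, steel1, green3, mallet may be knocked a few centimetres aside while the robot is not near it.
Once in a run the grip may slacken for a moment while it holds something.
It also fails if it takes over 210 s, if anything falls off the work surface, if the arm or the gripper's body presses on something with over 40 N, if the wrist force passes 120 N, or if a joint passes its speed limit or range.

### The arm

A 6-joint arm with a two-finger parallel gripper is mounted at the origin on the work surface. World frame = base frame: x ahead of the robot, y to its left, z up, the work surface at z = 0. Lengths are in m, angles in rad, forces in N, time in s.
With the tool pointing down it reaches from about 0.3 to 0.875 m from the base axis. Payload 6.4 kg.
Tool frame: the origin (TCP) lies midway between the tips of the shut fingers; the grasp point (between the pads) lies 19 mm behind it; z points along the fingers, y is the line along which they close (so a half turn about z gives the same grasp; the last joint's range is limited). The gripper opens to 85 mm and grips with 20 to 120 N. Pads are 22 mm wide; open, the fingers measure 114 mm over their backs; the gripper's body (76 mm by 85 mm) begins 54 mm behind the grasp point. The pads swing forward as they close: fully open they stand 13 mm farther back than shut.
Start: joints at [-1.431, 0.181, 1.607, -0, 1.354, -0.206], TCP at [0.195, -0.541, 0.231] pointing down, gripper open.
Joint ranges: [-2.99, 2.99], [-0.89, 2.07], [0.3, 2.58], [-1.14, 4.28], [0, 2.63], [-3.12, 3.12]. Speed limits (rad/s): [2.57, 2.57, 3.01, 3.14, 3.14, 3.14].

### API

Orientations are given as a unit quaternion [w, x, y, z].
In Python, from bench import * gives the robot as it stands.
- The arm moves only by the tool play_rows, never from a script. Its argument "plan" is a list of rows, each a list of 3 entries, a list of its own where there are three numbers: the finger opening in mm, from 0 to 85.4, then the shift along the tool's x, y, z normalised to -1 to 1, where 1 is 40 cm, then the turn about the tool's z normalised to -1 to 1, where 1 is pi rad. A call has 1 to 10 rows; each row is the pose to reach, as a shift and turn from the pose commanded when the call began, along the tool's axes at that moment, turning the shorter way round; what a row does not reach only later rows make up. A row lasts 1/10 s, in which the tool goes at most 50 mm and 8.59 degrees, less where a joint would pass 70% of its speed; a pose out of reach is approached as far as the arm can. A call with a number of a shift or a turn outside -1 to 1 is refused whole. A call with a gripper value outside its range is refused whole. The fingers move at their own pace and stop on an object; the grip force is fixed at half the most. Time passes only in rows, so rows that repeat a pose let the fingers close. It gives the time, the measured TCP pose, the force, the opening and the grip force at its end, in the units of the state.
- get_obs(): the state, without advancing time (a new reading comes with each control period).
- camera(name): name is "scene" or "top"; returns a dict with "image" (400x640x3 uint8, red, green, blue), "range_z" (400x640 float32, m along the optical axis (not along the pixel's ray), 0 where there is no reading), "intrinsics" (3x3 intrinsics, pixels), "rvec" (rotation vector, rad) and "tvec" (3), from world to camera coordinates, as OpenCV has them. Camera axes: x right, y down, z forward; pixel columns grow to the right and rows downward; lengths in m; the calibration is good to about 2 mm. A picture is of the moment at which its call begins.
- hand_in(): hands the job in; it is judged then, once.
Trained networks look in a picture, given as the dict that the camera call returned (one of the last four; its "shot" number tells which), for a name from the list of things; names that differ only in an ending like _2 or _b are one class to them, and where a whole thing is asked for, a point or a joint stands for the part that bears it (a point fixed in the world has none). Each returns a list of dicts, best first, with "conf" (0 to 1); they miss things now and then, are a little off and sometimes report something else, mostly with a low value. They report only what shows in the picture. A call takes as long as a camera call. They do not tell look-alikes from the thing itself.
- search_frame(picture, label): "rect" ([centre column, centre row, width, height] in pixels, round what is visible of it).
- masks_of(picture, label): "mask" (400x640 bool, what is visible of it) and "rect" ([centre column, centre row, width, height] in pixels, round what is visible of it).
The state is a dict: "time_s": time; "q": joint angles; "dq": joint speeds; "joint_efforts": joint torques, N m; "eef_pos": TCP position; "eef_rot": TCP orientation; "wrist_force": force on the tool from outside, world axes, zero at the start; "torque": the same for the moment, N m; "opening": opening from 0.0 (shut) to 1.0 (fully open); "grasp_force": force on a finger pad.
Only numpy, scipy, OpenCV 4.12 (cv2) and the standard library are available. Lean on these libraries where they do the work, as an engineer would, in place of code of your own. Each camera call takes 0.05 s, during which the arm holds its last target. There are 200 camera calls.

## Working session

There is one attempt and no reset: what is moved stays moved. The work goes in short steps, Python scripts to look and compute and a tool call to move; the robot and the scene stay as the last step left them, time stands still between calls to the robot, and variables do not carry over. Pictures are saved under pics/ and viewed, at most 14 in all, crops included, and the job is handed in when it is done.

Besides the shell and the picture viewer there is one more tool, called after "Call:" as a command line: name --argument value ..., lists and objects as JSON in quotes. play_rows: Moves the arm, as the interface text tells. Its arguments: {"type":"object","properties":{"plan":{"type":"array","items":{"type":"array"}}},"required":["plan"]}

```bash
mkdir -p pics; ls; cat > h.py <<'E'
from bench import *
import numpy as np, cv2
from scipy.spatial.transform import Rotation as R
def cloud(c):
    K=np.array(c["intrinsics"]);z=c["range_z"].astype(float)
    v,u=np.mgrid[0:400,0:640]
    p=np.stack([(u-K[0,2])/K[0,0]*z,(v-K[1,2])/K[1,1]*z,z],-1)
    Rm=cv2.Rodrigues(np.array(c["rvec"],float))[0];t=np.array(c["tvec"],float).ravel()
    w=(p-t)@Rm
    w[z==0]=np.nan
    return w
def save(c,n): cv2.imwrite("pics/"+n+".png",np.ascontiguousarray(c["image"][:,:,::-1]))
E
python3 - <<'E'
from h import *
o=get_obs();print({k:np.round(v,3).tolist() for k,v in o.items()})
for n in("top","scene"):
    c=camera(n);save(c,n+"0");w=cloud(c);np.save(n+"w.npy",w)
    print(n,np.round(np.nanmin(w,(0,1)),2),np.round(np.nanmax(w,(0,1)),2),np.round(-cv2.Rodrigues(c["rvec"])[0].T@np.ravel(c["tvec"]),2))
E
```

```text
pics
{'time_s': 0.0, 'q': [-1.431, 0.182, 1.608, 0.0, 1.354, -0.206], 'dq': [-0.003, 0.0, 0.001, 0.001, 0.001, -0.0], 'joint_efforts': [-0.002, -44.487, -35.134, -0.0, 0.009, 0.0], 'eef_pos': [0.195, -0.54, 0.23], 'eef_rot': [-0.001, 0.985, 0.172, 0.0], 'wrist_force': [0.029, -0.112, -0.171], 'torque': [-0.042, 0.026, 0.012], 'grasp_force': 0.0, 'opening': 0.998}
top [-0.03 -1.62 -0.77] [1.7  1.59 0.81] [0.41 0.01 1.14]
scene [-2.08 -0.96 -0.77] [1.05 2.07 0.6 ] [ 1.31 -0.37  0.83]
```

View pics/top0.png

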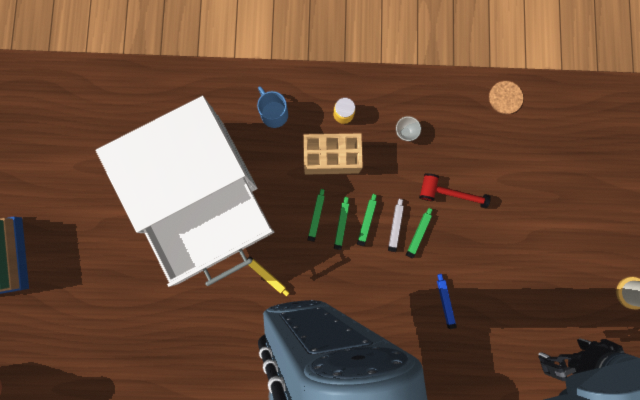

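View pics/scene0.png

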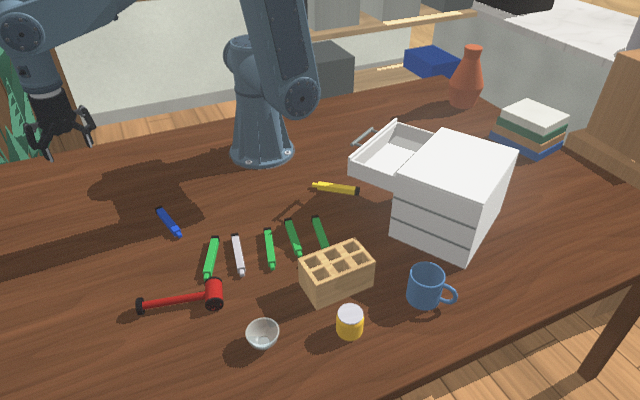

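In the top view the real pegs are green at (316,215), (342,222), (368,219) and (420,232), and stainless at (397,225). The look-alikes are blue (447,300) and yellow (268,277). The mallet is at (455,190) and the block at (333,153). The tool stays pointing down, so the pegs will have to pivot in the grip.

```bash
cat >> h.py <<'E'
def pegs(c):
    w=cloud(c);im=c["image"];hsv=cv2.cvtColor(np.ascontiguousarray(im),cv2.COLOR_RGB2HSV)
    H,S,V=[hsv[...,i].astype(int) for i in range(3)]
    low=(w[...,2]>0.012)&(w[...,2]<0.03)
    out=[]
    for nm,m in(("green",(H>45)&(H<80)&(S>120)&(V>60)),("steel",(S<70)&(V>130)),("blue",(H>105)&(H<130)&(S>150)),("yellow",(H>18)&(H<32)&(S>150))):
        m=(m&low).astype(np.uint8)
        n,l,st,ce=cv2.connectedComponentsWithStats(m)
        for i in range(1,n):
            if st[i,4]<60 or st[i,4]>2000: continue
            # include the dark band: dilated neighbourhood with raised height
            r=cv2.dilate((l==i).astype(np.uint8),np.ones((7,7)))>0
            r&=(w[...,2]>0.014)&(w[...,2]<0.03)
            p=w[r][:,:2]; (cx,cy),(a,b),an=cv2.minAreaRect((p*1000).astype(np.float32))
            if a<b: a,b,an=b,a,an+90
            d=np.array([np.cos(np.radians(an)),np.sin(np.radians(an))])
            if (p.mean(0)-w[l==i][:,:2].mean(0))@d<0: d=-d
            out.append((nm,np.round([cx,cy,a,b,np.degrees(np.arctan2(d[1],d[0]))],1).tolist(),np.round(ce[i]).tolist()))
    return out
def rect(p):
    (cx,cy),(a,b),an=cv2.minAreaRect((p*1000).astype(np.float32));return np.round([cx,cy,a,b,an],1)
E
python3 - <<'E'
from h import *
c=camera("top");w=cloud(c)
for p in pegs(c):print(p)
Z=w[...,2]
v,u=np.mgrid[0:400,0:640]
m=(abs(Z-.085)<.006)&(u>295)&(u<370)&(v>125)&(v<185);print("block",rect(w[m]),np.nanmean(Z[m]))
m=(abs(Z-.212)<.006)&(u<260)&(v<240);print("roof",rect(w[m]))
m=(abs(Z-.19)<.012)&(u>200)&(u<255)&(v>245)&(v<290);print("handle",rect(w[m]),np.nanmean(Z[m]))
m=(abs(Z-.145)<.006)&(u>140)&(u<275)&(v>180)&(v<285);print("floor",rect(w[m]))
im=c["image"].astype(int)
m=(im[...,0]>110)&(im[...,1]<50)&(u>410)&(u<500)&(v>160)&(v<215)
print("mallet",rect(w[m]),w[m].max(0)); h=m&(u<437);print(rect(w[h]),np.nanmean(w[h],0)); h=m&(u>441);print(rect(w[h]),np.nanmean(w[h],0))
for n in("ramekin","mug","tin"):
  k=masks_of(c,n)
  if k: print(n,k[0]["conf"],np.nanmean(w[k[0]["mask"]],0))
im=cv2.resize(np.ascontiguousarray(c["image"][180:320,240:500,::-1]),None,fx=3,fy=3,interpolation=2);cv2.imwrite("pics/crop0.png",im)
E
```

```text
('green', [494.4, 0.2, 144.3, 19.9, 168.9], [317.0, 214.0])
('green', [485.1, -143.5, 146.7, 20.4, 165.8], [367.0, 219.0])
('green', [474.6, -71.9, 146.3, 20.3, 171.4], [342.0, 222.0])
('green', [452.9, -291.9, 146.6, 21.3, 156.5], [420.0, 232.0])
('steel', [748.6, -253.4, 56.6, 45.7, 47.9], [411.0, 128.0])
('steel', [474.1, -225.8, 145.3, 21.0, 170.9], [396.0, 224.0])
('blue', [364.5, 807.8, 199.0, 12.2, -168.8], [20.0, 252.0])
('blue', [267.4, -364.9, 147.0, 22.3, -166.6], [446.0, 300.0])
('yellow', [318.3, 130.0, 143.7, 20.4, 50.8], [268.0, 277.0])Traceback (most recent call last):
  File "<stdin>", line 6, in <module>
  File "h.py", line 33, in rect
    (cx,cy),(a,b),an=cv2.minAreaRect((p*1000).astype(np.float32));return np.round([cx,cy,a,b,an],1)
                     ~~~~~~~~~~~~~~~^^^^^^^^^^^^^^^^^^^^^^^^^^^^^
cv2.error: OpenCV(4.12.0) /io/opencv/modules/imgproc/src/convhull.cpp:143: error: (-215:Assertion failed) total >= 0 && (depth == CV_32F || depth == CV_32S) in function 'convexHull'
```

```bash
sed -i 's/def rect(p):/def rect(p):\n    p=np.ascontiguousarray(p[:,:2])/' h.py
python3 - <<'E'
from h import *
c=camera("top");w=cloud(c)
Z=w[...,2]
v,u=np.mgrid[0:400,0:640]
m=(abs(Z-.085)<.006)&(u>295)&(u<370)&(v>125)&(v<185);print("block",rect(w[m]),np.nanmean(Z[m]))
m=(abs(Z-.212)<.006)&(u<260)&(v<240);print("roof",rect(w[m]))
m=(abs(Z-.19)<.012)&(u>200)&(u<255)&(v>245)&(v<290);print("handle",rect(w[m]),np.nanmean(Z[m]))
m=(abs(Z-.145)<.006)&(u>140)&(u<275)&(v>180)&(v<285);print("floor",rect(w[m]))
im=c["image"].astype(int)
m=(im[...,0]>110)&(im[...,1]<50)&(u>410)&(u<500)&(v>160)&(v<215)
print("mallet",rect(w[m]),w[m].max(0)); h=m&(u<437);print(rect(w[h]),np.nanmean(w[h],0)); h=m&(u>441);print(rect(w[h]),np.nanmean(w[h],0))
for n in("ramekin","mug","tin"):
  k=masks_of(c,n)
  if k: print(n,k[0]["conf"],np.nanmean(w[k[0]["mask"]],0))
im=cv2.resize(np.ascontiguousarray(c["image"][180:320,240:500,::-1]),None,fx=3,fy=3,interpolation=2);cv2.imwrite("pics/crop0.png",im)
E
```

```text
block [662.  -37.8  95.5 155.5   2.9] 0.08543924434104265
roof [590.3 347.4 220.9 280.1  30. ]
handle [359.2 212.6  53.5 121.1  30.2] 0.19274484426649946
floor [440.1 258.3 159.2 267.1  30. ]
mallet [nan nan  0.  0.  0.] [nan nan nan]
[ 582.1 -315.6   41.8   57.4   80.3] [ 0.5832582  -0.31027249  0.03592471]
[ 560.  -410.2  123.7   15.1   77.5] [ 0.55997629 -0.40943269  0.02807078]
ramekin 0.74 [ 0.74893362 -0.25444731  0.02443385]
mug 0.95 [0.79025827 0.13501199 0.03796223]
tin 0.96 [ 0.78531757 -0.06745227  0.05438749]
```

View pics/crop0.png

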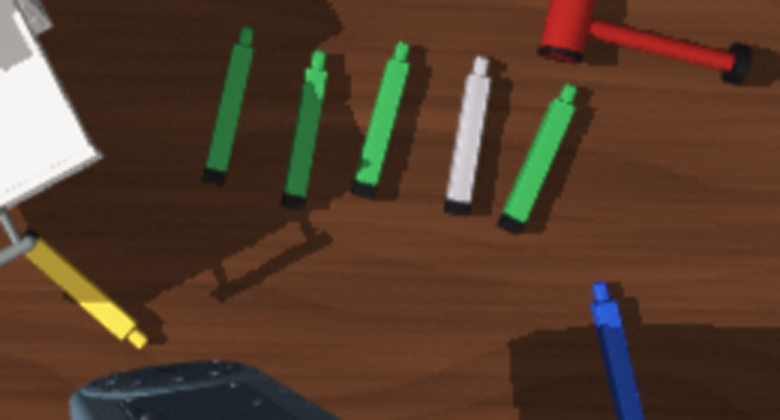

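The crop confirms four green pegs and one stainless peg, all with their black-banded heads toward the robot. I'll start with the rightmost green one at (420,232).

```bash
cat >> h.py <<'E'
def st():
    o=get_obs();r=R.from_quat(np.roll(o["eef_rot"],-1)).as_matrix()
    print("t",round(o["time_s"],2),"pos",np.round(np.array(o["eef_pos"])*1000,1),"yaw",round(np.degrees(np.arctan2(r[1,0],r[0,0])),2),"tilt",round(np.degrees(np.arccos(-r[2,2])),2),"q6",round(o["q"][5],2),"F",np.round(o["wrist_force"],1),"op",round(o["opening"]*85.4,1),"gf",round(o["grasp_force"],1))
    return np.array(o["eef_pos"])*1000,r
def go(*targets):
    p,r=st();y0=np.degrees(np.arctan2(r[1,0],r[0,0]))
    c,s=np.cos(np.radians(y0)),np.sin(np.radians(y0));M=np.array([[c,s,0],[s,-c,0],[0,0,-1]])
    for t in targets:
        d=np.array(t[:3])-p;dy=(y0-t[3]+180)%360-180
        print(t,"->",np.round(M.T@d/400,4).tolist(),round(dy/180,4))
E
python3 -c "
from h import *
go((399.8,-268.9,150,-23.5),(399.8,-268.9,2,-23.5))"
```

```text
t 0.35 pos [ 194.9 -540.8  231.1] yaw 19.81 tilt 0.03 q6 -0.21 F [-0.7  0.6 -0.2] op 85.5 gf 0.0
(399.8, -268.9, 150, -23.5) -> [0.7124, -0.466, 0.2027] 0.2406
(399.8, -268.9, 2, -23.5) -> [0.7124, -0.466, 0.5727] 0.2406
```

Call:
play_rows --plan '[[44,[0.712,-0.466,0.203],0.241],[44,[0.712,-0.466,0.203],0.241],[44,[0.712,-0.466,0.203],0.241],[44,[0.712,-0.466,0.203],0.241],[44,[0.712,-0.466,0.203],0.241],[44,[0.712,-0.466,0.203],0.241],[44,[0.712,-0.466,0.203],0.241],[44,[0.712,-0.466,0.203],0.241],[44,[0.712,-0.466,0.203],0.241],[44,[0.712,-0.466,0.203],0.241]]'

```text
time_s: 1.35
eef_pos: [0.3996, -0.2701, 0.1506]
eef_rot: [0.001, 0.979, -0.204, 0.0]
wrist_force: [-0.4, 0.1, -0.8]
opening: 0.516
grasp_force: 0.0
```

```bash
python3 -c "
from h import *
go((399.8,-268.9,2,-23.5))
for p in pegs(camera('top')):print(p)"
```

```text
t 1.35 pos [ 399.6 -270.1  150.6] yaw -23.55 tilt 0.06 q6 1.14 F [-0.4  0.1 -0.8] op 44.0 gf 0.0
(399.8, -268.9, 2, -23.5) -> [-0.0007, -0.0029, 0.3714] -0.0003
('green', [495.7, -0.1, 147.1, 19.9, 169.0], [317.0, 214.0])
('green', [485.9, -143.3, 147.6, 21.0, 166.1], [368.0, 219.0])
('green', [474.8, -71.7, 146.5, 20.8, 171.3], [342.0, 222.0])
('green', [478.0, -302.9, 97.1, 20.9, -22.9], [424.0, 224.0])
('steel', [750.0, -254.9, 56.7, 47.5, 46.0], [410.0, 127.0])
('steel', [474.2, -225.5, 145.3, 21.3, 171.1], [396.0, 224.0])
('blue', [364.1, 808.8, 199.0, 15.5, 10.6], [20.0, 253.0])
('blue', [286.4, -361.0, 108.9, 21.1, -166.8], [444.0, 293.0])
('yellow', [317.6, 129.3, 145.7, 20.2, 51.2], [268.0, 277.0])
('yellow', [76.1, -855.7, 95.7, 86.6, 174.7], [629.0, 373.0])
```

Call:
play_rows --plan '[[44,[0,-0.003,0.2],0],[44,[0,-0.003,0.3],0],[44,[0,-0.003,0.368],0],[44,[0,-0.003,0.368],0],[21,[0,-0.003,0.368],0],[21,[0,-0.003,0.368],0],[19.5,[0,-0.003,0.368],0],[19.5,[0,-0.003,0.368],0],[19.5,[0,-0.003,0.368],0]]'

```text
time_s: 2.3
eef_pos: [0.4002, -0.2682, 0.0034]
eef_rot: [0.0, 0.979, -0.204, 0.0]
wrist_force: [-1.0, 0.4, 1.6]
opening: 0.233
grasp_force: 11.3
```

```bash
python3 -c "
from h import *
st()"
```

```text
t 2.3 pos [ 400.2 -268.2    3.4] yaw -23.57 tilt 0.04 q6 1.14 F [-1.   0.4  1.6] op 19.9 gf 11.3
```

Grip force follows the commanded opening, so a light grip is possible. Next I'll lift and check whether the peg swings down.

Call:
play_rows --plan '[[19.5,[0,0,-0.06],0],[19.5,[0,0,-0.15],0],[19.5,[0,0,-0.25],0],[19.5,[0,0,-0.37],0],[19.5,[0,0,-0.45],0],[19.5,[0,0,-0.45],0]]'

```text
time_s: 2.9
eef_pos: [0.4026, -0.2704, 0.1886]
eef_rot: [0.003, 0.979, -0.204, 0.004]
wrist_force: [-0.2, -0.5, 0.7]
opening: 0.229
grasp_force: 11.1
```

```bash
python3 -c "
from h import *
st()
c=camera('scene');save(c,'s1')"
```

```text
t 2.9 pos [ 402.6 -270.4  188.6] yaw -23.54 tilt 0.61 q6 1.14 F [-0.2 -0.5  0.7] op 19.6 gf 11.1
```

View pics/s1.png

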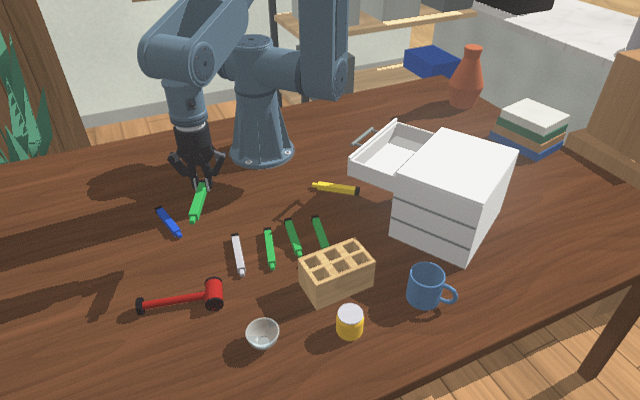

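It is held and already tilting slightly. Next I'll measure the tilt and slacken the grip a little.

```bash
cat >> h.py <<'E'
def held(steel=False,cam="scene",c=None):
    p,r=st();c=c or camera(cam);w=cloud(c)*1000;hsv=cv2.cvtColor(np.ascontiguousarray(c["image"]),cv2.COLOR_RGB2HSV)
    H,S,V=[hsv[...,i].astype(int) for i in range(3)]
    m=((S<70)&(V>90)) if steel else ((H>45)&(H<80)&(S>120)&(V>40))
    with np.errstate(invalid='ignore'):
        m&=(np.linalg.norm(w-p,axis=-1)<175)&(w[...,2]>22)&(w[...,2]<p[2]+25)
    q=w[m]
    if len(q)<15: print("few",len(q));return
    med=np.median(q,0);u,s,vt=np.linalg.svd(q-q.mean(0),full_matrices=False);d=vt[0]*-np.sign(vt[0][2])
    t=(q-q.mean(0))@d
    foot=q.mean(0)+d*np.percentile(t,99.5)
    print("n",len(q),"dir(foot)",np.round(d,3),"angle below horizontal",round(np.degrees(np.arcsin(-d[2])),1),"foot",np.round(foot),"tool xyz",np.round(r.T@(foot-p)),"len",round(np.ptp(t)))
E
python3 -c "
from h import *
held()"
```

```text
t 2.95 pos [ 401.4 -269.2  185.7] yaw -23.55 tilt 0.35 q6 1.14 F [-0.4  0.6 -1. ] op 19.5 gf 11.1
n 400 dir(foot) [ 0.918 -0.395 -0.024] angle below horizontal 1.4 foot [ 526. -321.  197.] tool xyz [135.  -2. -11.] len 141
```

Call:
play_rows --plan '[[19.7,[0,0,0],0],[19.7,[0,0,0],0],[19.75,[0,0,0],0],[19.75,[0,0,0],0]]'

```text
time_s: 3.4
eef_pos: [0.3998, -0.2676, 0.182]
eef_rot: [-0.001, 0.979, -0.204, -0.001]
wrist_force: [0.1, 0.3, -0.2]
opening: 0.228
grasp_force: 8.8
```

```bash
python3 -c "
from h import *
held()"
```

```text
t 3.4 pos [ 399.8 -267.6  182. ] yaw -23.57 tilt 0.1 q6 1.14 F [ 0.1  0.3 -0.2] op 19.5 gf 8.8
n 404 dir(foot) [ 0.917 -0.397 -0.033] angle below horizontal 1.9 foot [ 524. -320.  192.] tool xyz [135.  -2. -10.] len 140
```

Call:
play_rows --plan '[[19.85,[0,0,0.08],0],[19.85,[0,0,0.08],0],[19.85,[0,0,0.08],0]]'

```text
time_s: 3.75
eef_pos: [0.3997, -0.2675, 0.1505]
eef_rot: [-0.001, 0.979, -0.204, -0.001]
wrist_force: [0.0, 0.8, -0.2]
opening: 0.232
grasp_force: 5.2
```

```bash
python3 -c "
from h import *
held()"
```

```text
t 3.75 pos [ 399.7 -267.5  150.5] yaw -23.57 tilt 0.13 q6 1.14 F [ 0.   0.8 -0.2] op 19.8 gf 5.2
n 393 dir(foot) [ 0.917 -0.395 -0.051] angle below horizontal 3.0 foot [ 524. -319.  159.] tool xyz [135.  -2.  -8.] len 140
```

Call:
play_rows --plan '[[19.95,[0,0,0],0],[19.95,[0,0,0],0],[19.95,[0,0,0],0]]'

```text
time_s: 4.1
eef_pos: [0.4005, -0.2683, 0.1517]
eef_rot: [0.0, 0.979, -0.204, 0.001]
wrist_force: [0.2, 0.5, -0.1]
opening: 0.23
grasp_force: 1.7
```

```bash
python3 -c "
from h import *
held()"
```

```text
t 4.1 pos [ 400.5 -268.3  151.7] yaw -23.56 tilt 0.08 q6 1.14 F [ 0.2  0.5 -0.1] op 19.7 gf 1.7
n 349 dir(foot) [ 0.384 -0.156 -0.91 ] angle below horizontal 65.5 foot [ 455. -290.   41.] tool xyz [ 58.  -2. 111.] len 135
```

It pivots under gravity at 19.95 mm. I'll let it finish and then tighten.

Call:
play_rows --plan '[[19.95,[0,0,0],0],[19.95,[0,0,0],0],[19.95,[0,0,0],0],[19,[0,0,0],0],[18,[0,0,0],0]]'

```text
time_s: 4.65
eef_pos: [0.4001, -0.268, 0.1509]
eef_rot: [-0.0, 0.979, -0.204, -0.0]
wrist_force: [0.5, -0.5, 0.8]
opening: 0.222
grasp_force: 43.9
```

```bash
python3 -c "
from h import *
held()
c=camera('scene');save(c,'s2')
w=cloud(c)
# block refined from top
t=camera('top')
W=cloud(t);Z=W[...,2];v,u=np.mgrid[0:400,0:640]
m=(abs(Z-.085)<.008)&(u>295)&(u<370)&(v>125)&(v<185);print(rect(W[m]))
go((653,-92,182,2.9),(662,-38,182,2.9))
"
```

```text
t 4.65 pos [ 400.1 -268.   150.9] yaw -23.57 tilt 0.0 q6 1.14 F [ 0.5 -0.5  0.8] op 18.9 gf 43.9
n 250 dir(foot) [ 0.005  0.023 -1.   ] angle below horizontal 88.7 foot [ 403. -266.   26.] tool xyz [  2.  -3. 125.] len 133
[661.5 -38.   95.4 155.2   2.6]
t 4.8 pos [ 400.1 -268.   150.8] yaw -23.57 tilt 0.01 q6 1.14 F [-0.7 -0.2 -0.3] op 18.4 gf 43.9
(653, -92, 182, 2.9) -> [0.4035, -0.656, -0.0779] -0.1471
(662, -38, 182, 2.9) -> [0.3702, -0.7887, -0.0779] -0.1471
```

```bash
cat >> h.py <<'E'
def face(steel=False):
    p,r=st();c=camera("scene");w=cloud(c)*1000;hsv=cv2.cvtColor(np.ascontiguousarray(c["image"]),cv2.COLOR_RGB2HSV)
    H,S,V=[hsv[...,i].astype(int) for i in range(3)]
    m=((S<70)&(V>90)) if steel else ((H>45)&(H<80)&(S>120)&(V>40))
    l=(w-p)@r
    with np.errstate(invalid='ignore'):
        m&=(abs(l[...,0])<40)&(abs(l[...,1])<25)&(l[...,2]>5)&(l[...,2]<140)
    q=l[m]
    for a in range(10,140,20):
        k=q[abs(q[:,2]-a)<10]
        if len(k)>4: print(a,len(k),"x pct",np.round(np.percentile(k[:,0],[10,50,90]),1),"y",np.round(np.percentile(k[:,1],[5,95]),1))
    print("foot",np.percentile(q[:,2],99.5))
E
python3 -c "
from h import *
face()"
```

```text
t 4.8 pos [ 400.1 -268.   150.8] yaw -23.57 tilt 0.01 q6 1.14 F [-0.7 -0.2 -0.3] op 18.4 gf 43.9
10 36 x pct [0.9 3.2 5.4] y [-9.3  7.3]
30 47 x pct [-4.7  3.   5.1] y [-9.   6.7]
50 46 x pct [-2.8  3.6  5.2] y [-8.9  6.9]
70 37 x pct [-3.6  3.8  6.2] y [-9.   6.7]
90 38 x pct [-0.8  3.6  6.4] y [-9.4  6.4]
110 26 x pct [-2.5  3.5  6.6] y [-9.3  7.2]
130 8 x pct [-3.9 -0.8  2.1] y [-4.7  2. ]
foot 126.5724645786083
```

```bash
cat >> h.py <<'E'
def sock(i,j,B=(661.7,-38.0,2.8),ox=0,oy=0):
    a=np.radians(B[2]);c,s=np.cos(a),np.sin(a)
    x=21*i+ox;y=52*j-oy
    return B[0]+c*x-s*y,B[1]+s*x+c*y
E
python3 -c "
from h import *
x,y=sock(1,-1,ox=5.5,oy=1)
go((400,-268,225,-23.5),(x,y,225,2.8))"
```

```text
t 4.85 pos [ 400.1 -268.   150.9] yaw -23.57 tilt 0.0 q6 1.14 F [ 0.2  1.  -1.3] op 18.9 gf 43.9
(400, -268, 225, -23.5) -> [-0.0003, 0.0003, -0.1853] -0.0004
(np.float64(690.7574004387155), np.float64(-89.64220637951226), 225, 2.8) -> [0.4877, -0.6991, -0.1853] -0.1465
```

Call:
play_rows --plan '[[17,[0,0,-0.1],0],[17,[0.03,-0.05,-0.186],-0.03],[17,[0.488,-0.699,-0.186],-0.146],[17,[0.488,-0.699,-0.186],-0.146],[17,[0.488,-0.699,-0.186],-0.146],[17,[0.488,-0.699,-0.186],-0.146],[17,[0.488,-0.699,-0.186],-0.146],[17,[0.488,-0.699,-0.186],-0.146],[17,[0.488,-0.699,-0.186],-0.146],[17,[0.488,-0.699,-0.186],-0.146]]'

```text
time_s: 5.85
eef_pos: [0.6924, -0.0875, 0.2242]
eef_rot: [-0.0, 1.0, 0.025, -0.0]
wrist_force: [-0.5, -0.3, -0.6]
opening: 0.214
grasp_force: 59.0
```

Call:
play_rows --plan '[[17,[0,0,0],0],[17,[0,0,0],0],[17,[0,0,0],0]]'

```text
time_s: 6.15
eef_pos: [0.6901, -0.0908, 0.2256]
eef_rot: [0.0, 1.0, 0.023, -0.0]
wrist_force: [0.6, -0.2, 0.3]
opening: 0.212
grasp_force: 59.0
```

```bash
python3 -c "
from h import *
face()
x,y=sock(1,-1,ox=5.5,oy=1)
go((x,y,225,2.8),(x,y,136,2.8))
c=camera('scene');im=cv2.resize(np.ascontiguousarray(c['image'][120:340,220:480,::-1]),None,fx=3,fy=2.7);cv2.imwrite('pics/s3.png',im)"
```

```text
t 6.15 pos [690.1 -90.8 225.6] yaw 2.63 tilt 0.01 q6 1.22 F [ 0.6 -0.2  0.3] op 18.1 gf 59.0
10 21 x pct [1.  1.7 3.1] y [-7.1 11.1]
30 34 x pct [-9.6  1.1  3.3] y [-5.6 11.3]
50 26 x pct [-9.5  1.2  3.4] y [-6.6 11.5]
70 25 x pct [-7.8  2.4  4.7] y [-6.1 11.1]
90 15 x pct [-6.5  2.7  4.7] y [-6.6 11.4]
110 14 x pct [-5.   3.1  5.2] y [-6.8 11. ]
foot 126.46031762589463
t 6.2 pos [690.2 -90.8 225.7] yaw 2.63 tilt 0.01 q6 1.22 F [-0.2  1.2 -0.5] op 18.7 gf 59.0
(np.float64(690.7574004387155), np.float64(-89.64220637951226), 225, 2.8) -> [0.0015, -0.0027, 0.0018] -0.0009
(np.float64(690.7574004387155), np.float64(-89.64220637951226), 136, 2.8) -> [0.0015, -0.0027, 0.2243] -0.0009
```

View pics/s3.png

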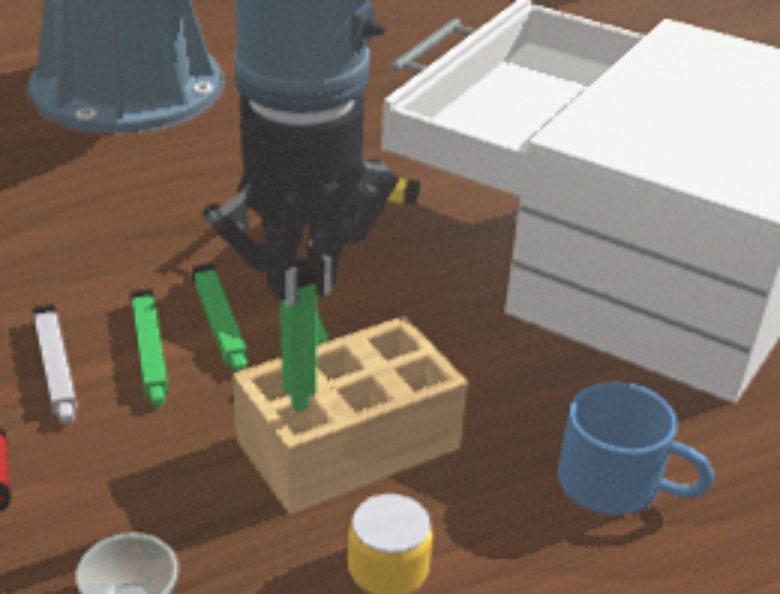

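The view shows the peg vertical above the far-right socket at about (300,410) in the crop. I'll insert it.

Call:
play_rows --plan '[[17,[0.003,-0.003,0.05],0],[17,[0.003,-0.003,0.1],0],[17,[0.003,-0.003,0.15],0],[17,[0.003,-0.003,0.19],0],[17,[0.003,-0.003,0.216],0],[17,[0.003,-0.003,0.216],0]]'

```text
time_s: 6.85
eef_pos: [0.6927, -0.089, 0.1396]
eef_rot: [0.0, 1.0, 0.023, 0.001]
wrist_force: [0.2, -0.5, -0.1]
opening: 0.226
grasp_force: 36.1
```

```bash
python3 -c "
from h import *
st()"
```

```text
t 6.85 pos [692.7 -89.  139.6] yaw 2.69 tilt 0.11 q6 1.23 F [ 0.2 -0.5 -0.1] op 19.3 gf 36.1
```

Call:
play_rows --plan '[[24,[0,0,0],0],[34,[0,0,0],0],[38,[0,0,0],0],[38,[0,0,-0.07],0],[38,[0,0,-0.18],0],[44,[-0.3,0.1,-0.2],0],[44,[-0.5,0.1,-0.2],0],[44,[-0.5,0.1,-0.2],0]]'

```text
time_s: 7.65
eef_pos: [0.5462, -0.1272, 0.2176]
eef_rot: [0.0, 1.0, 0.024, 0.0]
wrist_force: [0.1, -0.5, -0.2]
opening: 0.516
grasp_force: 0.0
```

```bash
cat >> h.py <<'E'
def pegh(c):
    w=cloud(c);Z=w[...,2]
    with np.errstate(invalid='ignore'):
        m=(Z>.12)&(Z<.2)&(abs(w[...,0]-.662)<.055)&(abs(w[...,1]+.038)<.085)
    n,l,s,ce=cv2.connectedComponentsWithStats(m.astype(np.uint8))
    for i in range(1,n):
        if s[i,4]>8: print("head",np.round(np.median(w[l==i],0)*1000),"zmax",np.round(np.percentile(Z[l==i],90)*1000,1),"n",s[i,4])
def grasp(p,off=58,zs=(150,3),oth=0):
    x,y,_,_,a=p; d=np.radians(a); gx,gy=x+off*np.cos(d),y+off*np.sin(d)
    yaw=(a+180+180)%360-180
    go(*[(round(gx,1),round(gy,1),z,round(yaw,1)) for z in zs])
E
python3 -c "
from h import *
c=camera('top');pegh(c)
for p in pegs(c):
  print(p)
  if p[0] in('green','steel') and p[1][2]>135: grasp(p[1])"
```

```text
head [683. -87. 160.] zmax 162.4 n 100
('green', [495.6, -0.1, 146.9, 19.9, 169.1], [317.0, 214.0])
t 7.7 pos [ 537.6 -126.3  214.7] yaw 2.71 tilt 0.57 q6 1.08 F [-1.1  1.4 -2.6] op 43.9 gf 0.0
(np.float64(438.6), np.float64(10.9), 150, -10.9) -> [-0.2311, -0.3544, 0.1617] 0.0756
(np.float64(438.6), np.float64(10.9), 3, -10.9) -> [-0.2311, -0.3544, 0.5292] 0.0756
('green', [511.8, -150.6, 92.7, 20.1, 165.7], [370.0, 210.0])
('steel', [762.2, -260.2, 49.9, 19.3, 61.6], [411.0, 124.0])
('steel', [489.6, -227.8, 113.8, 20.5, 170.4], [397.0, 217.0])
('blue', [364.6, 808.3, 199.5, 14.2, 11.7], [20.0, 253.0])
('blue', [267.3, -364.7, 147.7, 21.1, -166.4], [446.0, 300.0])
('yellow', [317.4, 129.5, 145.7, 20.7, 51.3], [268.0, 277.0])
('yellow', [77.7, -856.0, 91.5, 84.7, 176.5], [628.0, 372.0])
```

Seated: the head top is at 160 mm. The next peg is the leftmost green one at (317,214).

Call:
play_rows --plan '[[44,[-0.231,-0.354,0.162],0.076],[44,[-0.231,-0.354,0.162],0.076],[44,[-0.231,-0.354,0.162],0.076],[44,[-0.231,-0.354,0.162],0.076],[44,[-0.231,-0.354,0.162],0.076],[44,[-0.231,-0.354,0.162],0.076],[44,[-0.231,-0.354,0.162],0.076]]'

```text
time_s: 8.4
eef_pos: [0.4501, 0.0094, 0.1534]
eef_rot: [0.0, 0.995, -0.096, 0.001]
wrist_force: [0.3, 0.8, 0.2]
opening: 0.514
grasp_force: 0.0
```

```bash
python3 -c "
from h import *
go((438.6,10.9,3,-10.9))
for p in pegs(camera('top')):print(p)"
```

```text
t 8.4 pos [450.1   9.4 153.4] yaw -10.99 tilt 0.14 q6 1.52 F [0.3 0.8 0.2] op 43.9 gf 0.0
(438.6, 10.9, 3, -10.9) -> [-0.0289, 0.0018, 0.376] -0.0005
('green', [485.6, -143.6, 147.3, 20.1, 165.6], [368.0, 219.0])
('steel', [750.1, -256.7, 56.9, 41.1, 33.5], [411.0, 127.0])
('steel', [506.3, -230.7, 79.7, 20.7, 171.1], [398.0, 212.0])
('steel', [426.3, -217.5, 48.5, 22.0, 172.0], [393.0, 241.0])
('steel', [303.7, -875.3, 66.8, 29.0, 174.4], [627.0, 292.0])
('blue', [364.2, 807.8, 198.9, 15.4, -169.6], [20.0, 252.0])
('blue', [267.4, -364.9, 148.9, 21.6, -166.2], [446.0, 300.0])
('yellow', [294.6, 101.0, 66.1, 20.5, 50.9], [277.0, 285.0])
('yellow', [68.5, -853.0, 108.7, 89.5, 176.8], [624.0, 379.0])
```

Call:
play_rows --plan '[[44,[-0.029,0.002,0.1],0],[44,[-0.029,0.002,0.22],0],[44,[-0.029,0.002,0.32],0],[44,[-0.029,0.002,0.376],0],[36,[-0.029,0.002,0.376],0],[21,[-0.029,0.002,0.376],0],[19.5,[-0.029,0.002,0.376],0],[19.3,[-0.029,0.002,0.376],0],[19.3,[-0.029,0.002,0.376],0]]'

```text
time_s: 9.35
eef_pos: [0.4374, 0.0115, 0.0024]
eef_rot: [0.0, 0.995, -0.096, 0.0]
wrist_force: [0.4, -0.5, -0.5]
opening: 0.236
grasp_force: 15.8
```

Call:
play_rows --plan '[[19.3,[0,0,-0.06],0],[19.3,[0,0,-0.15],0],[19.3,[0,0,-0.25],0],[19.3,[0,0,-0.33],0],[19.3,[0,0,-0.37],0],[19.3,[0,0,-0.37],0],[19.5,[0,0,-0.37],0]]'

```text
time_s: 10.05
eef_pos: [0.4369, 0.0118, 0.1497]
eef_rot: [0.0, 0.995, -0.096, 0.0]
wrist_force: [1.1, -0.8, -1.1]
opening: 0.231
grasp_force: 15.8
```

```bash
python3 -c "
from h import *
held()"
```

```text
t 10.05 pos [436.9  11.8 149.7] yaw -10.96 tilt 0.02 q6 1.52 F [ 1.1 -0.8 -1.1] op 19.7 gf 15.8
n 281 dir(foot) [-0.988  0.131 -0.087] angle below horizontal 5.0 foot [429.   4. 155.] tool xyz [-6.  9. -5.] len 149
```

Call:
play_rows --plan '[[19.7,[0,0,0],0],[19.85,[0,0,0],0],[19.95,[0,0,0],0],[19.95,[0,0,0],0],[19.95,[0,0,0],0],[19.95,[0,0,0],0],[19.95,[0,0,0],0],[19.95,[0,0,0],0],[18.5,[0,0,0],0],[17,[0,0,0],0]]'

```text
time_s: 11.1
eef_pos: [0.4371, 0.0117, 0.15]
eef_rot: [-0.0, 0.995, -0.096, 0.0]
wrist_force: [-0.6, -0.3, 0.2]
opening: 0.217
grasp_force: 58.8
```

```bash
python3 -c "
from h import *
held();face()
x,y=sock(1,1,ox=6,oy=0)
go((x,y,225,2.8))"
```

```text
t 11.1 pos [437.1  11.7 150. ] yaw -10.97 tilt 0.01 q6 1.52 F [-0.6 -0.3  0.2] op 18.6 gf 58.8
n 88 dir(foot) [ 0.132 -0.207 -0.969] angle below horizontal 75.8 foot [461. -14.  10.] tool xyz [ 28.  20. 140.] len 154
t 11.15 pos [437.1  11.7 150. ] yaw -10.97 tilt 0.0 q6 1.52 F [ 0.6  0.6 -0.6] op 18.9 gf 58.8
10 14 x pct [3.7 6.3 8.2] y [-8.1  9.8]
30 16 x pct [ 5.7  9.2 10.9] y [-6.7 11.6]
50 14 x pct [ 9.4 12.3 14.8] y [-6.1 10.3]
70 20 x pct [13.  15.7 20.1] y [-6.5 11.3]
90 13 x pct [18.4 21.2 23.6] y [-6.6 10.7]
110 5 x pct [21.2 22.8 23.8] y [-5.1  7.5]
foot 122.0101728387674
t 11.2 pos [437.1  11.7 150. ] yaw -10.96 tilt 0.0 q6 1.52 F [-0.7  0.4 -1. ] op 18.7 gf 58.8
(np.float64(686.1275776788469), np.float64(15.256862926236131), 225, 2.8) -> [0.6096, -0.1272, -0.1875] -0.0765
```

About 10° of tilt is left, so I'll slacken once more.

Call:
play_rows --plan '[[19.5,[0,0,0],0],[19.9,[0,0,0],0],[19.97,[0,0,0],0],[19.97,[0,0,0],0],[19.97,[0,0,0],0],[19.97,[0,0,0],0],[19.97,[0,0,0],0],[18.5,[0,0,0],0],[17,[0,0,0],0],[17,[0,0,0],0]]'

```text
time_s: 12.2
eef_pos: [0.4371, 0.0117, 0.15]
eef_rot: [0.0, 0.995, -0.096, -0.0]
wrist_force: [-0.7, -0.4, 0.3]
opening: 0.211
grasp_force: 58.8
```

```bash
python3 -c "
from h import *
face()"
```

```text
t 12.2 pos [437.1  11.7 150. ] yaw -10.97 tilt 0.0 q6 1.52 F [-0.7 -0.4  0.3] op 18.0 gf 58.8
10 13 x pct [4.1 5.9 8.1] y [-8.   9.1]
30 21 x pct [ 5.1  8.6 11.6] y [-7.  11.5]
50 13 x pct [ 9.7 12.8 14.3] y [-6.5 10.9]
70 10 x pct [13.8 17.7 19.3] y [-5.7 10.1]
90 13 x pct [19.  21.6 24.7] y [-6.7 10.6]
110 11 x pct [20.2 21.6 22.9] y [-4.9  9.2]
foot 115.07623121494883
```

Call:
play_rows --plan '[[17,[0,0,-0.1],0],[17,[0.05,-0.02,-0.188],-0.02],[17,[0.56,-0.125,-0.188],-0.076],[17,[0.56,-0.125,-0.188],-0.076],[17,[0.56,-0.125,-0.188],-0.076],[17,[0.56,-0.125,-0.188],-0.076],[17,[0.56,-0.125,-0.188],-0.076],[17,[0.56,-0.125,-0.188],-0.076],[17,[0.56,-0.125,-0.188],-0.076]]'

```text
time_s: 13.15
eef_pos: [0.6655, 0.0183, 0.2248]
eef_rot: [-0.0, 1.0, 0.024, -0.001]
wrist_force: [-0.3, -0.4, -0.4]
opening: 0.218
grasp_force: 59.0
```

Call:
play_rows --plan '[[17,[0,0,0],0],[17,[0,0,0],0]]'

```text
time_s: 13.35
eef_pos: [0.6657, 0.0182, 0.2262]
eef_rot: [0.0, 1.0, 0.024, 0.0]
wrist_force: [-0.5, -1.2, -0.8]
opening: 0.22
grasp_force: 59.0
```

```bash
python3 -c "
from h import *
face()
L=[(-14,225),(-14,195),(-8,180),(-1,165),(4,150),(6,139)]
go(*[(*sock(1,1,ox=a),z,2.8) for a,z in L])"
```

```text
t 13.35 pos [665.7  18.2 226.2] yaw 2.71 tilt 0.06 q6 1.37 F [-0.5 -1.2 -0.8] op 18.8 gf 59.0
10 16 x pct [3.4 5.9 8.5] y [-5.7 11. ]
30 54 x pct [-1.2  9.1 11.3] y [-7.1 10.8]
50 52 x pct [ 2.8 12.2 15.1] y [-6.6 11.2]
70 39 x pct [ 6.7 16.5 18.3] y [-6.  11.5]
90 43 x pct [13.4 19.5 22.5] y [-5.6 11.2]
110 21 x pct [16.5 21.7 23.6] y [-7.6 10.3]
foot 121.83863326349788
t 13.4 pos [665.8  18.2 226.2] yaw 2.71 tilt 0.06 q6 1.37 F [-0.6 -0.7 -0.4] op 18.9 gf 59.0
(np.float64(666.1514549320183), np.float64(14.279867530323862), 225, 2.8) -> [0.0003, 0.0098, 0.0031] -0.0005
(np.float64(666.1514549320183), np.float64(14.279867530323862), 195, 2.8) -> [0.0003, 0.0098, 0.0781] -0.0005
(np.float64(672.1442917560669), np.float64(14.572966149097539), 180, 2.8) -> [0.0153, 0.0097, 0.1156] -0.0005
(np.float64(679.1359347174568), np.float64(14.914914537666832), 165, 2.8) -> [0.0328, 0.0097, 0.1531] -0.0005
(np.float64(684.1299654041641), np.float64(15.159163386644899), 150, 2.8) -> [0.0453, 0.0097, 0.1906] -0.0005
(np.float64(686.1275776788469), np.float64(15.256862926236131), 139, 2.8) -> [0.0503, 0.0097, 0.2181] -0.0005
```

Call:
play_rows --plan '[[18.8,[0,0.009,0.03],0],[19,[0,0.009,0.078],0],[19,[0.008,0.009,0.097],0],[19,[0.015,0.009,0.116],0],[19,[0.024,0.009,0.135],0],[19,[0.033,0.009,0.153],0],[19,[0.045,0.009,0.19],0],[19,[0.05,0.009,0.218],0],[19,[0.05,0.009,0.218],0]]'

```text
time_s: 14.3
eef_pos: [0.6871, 0.0155, 0.1365]
eef_rot: [-0.0, 1.0, 0.024, 0.0]
wrist_force: [-0.5, -0.5, -1.0]
opening: 0.219
grasp_force: 37.7
```

```bash
python3 -c "
from h import *
face()"
```

```text
t 14.3 pos [687.1  15.5 136.5] yaw 2.71 tilt 0.01 q6 1.37 F [-0.5 -0.5 -1. ] op 18.7 gf 37.7
10 7 x pct [-0.8  3.   4.5] y [-4.4 10.6]
30 23 x pct [-6.4  1.7  3.5] y [-5.9 11. ]
50 33 x pct [-5.2  3.8  6.1] y [-5.8 11. ]
foot 59.39865754601438
```

Call:
play_rows --plan '[[24,[0,0,0],0],[34,[0,0,0],0],[38,[0,0,0],0],[38,[0,0,-0.07],0],[38,[0,0,-0.18],0],[44,[-0.05,-0.05,-0.22],0],[44,[-0.05,-0.1,-0.22],0],[44,[-0.05,-0.1,-0.22],0]]'

```text
time_s: 15.15
eef_pos: [0.6649, 0.0567, 0.2277]
eef_rot: [-0.0, 1.0, 0.025, 0.001]
wrist_force: [-1.0, 0.4, -0.8]
opening: 0.518
grasp_force: 0.0
```

```bash
python3 -c "
from h import *
c=camera('top');pegh(c)
for p in pegs(c):
  if p[0] in('green','steel') and p[1][2]>60: print(p);grasp(p[1])"
```

```text
head [683. -87. 160.] zmax 162.4 n 100
('green', [485.5, -143.9, 147.6, 20.5, 165.5], [368.0, 219.0])
t 15.2 pos [664.8  55.5 226.7] yaw 2.82 tilt 0.08 q6 1.43 F [ 0.3  0.4 -0. ] op 44.0 gf 0.0
(np.float64(429.3), np.float64(-129.4), 150, -14.5) -> [-0.6107, 0.4327, 0.1917] 0.0962
(np.float64(429.3), np.float64(-129.4), 3, -14.5) -> [-0.6107, 0.4327, 0.5592] 0.0962
('green', [474.7, -71.7, 146.4, 20.4, 171.3], [342.0, 222.0])
t 15.2 pos [664.8  55.5 226.7] yaw 2.82 tilt 0.08 q6 1.43 F [ 0.3  0.4 -0. ] op 44.0 gf 0.0
(np.float64(417.4), np.float64(-62.9), 150, -8.7) -> [-0.6323, 0.2652, 0.1917] 0.064
(np.float64(417.4), np.float64(-62.9), 3, -8.7) -> [-0.6323, 0.2652, 0.5592] 0.064
('steel', [474.2, -225.5, 145.3, 21.1, 171.0], [396.0, 224.0])
t 15.2 pos [664.8  55.5 226.7] yaw 2.82 tilt 0.08 q6 1.43 F [ 0.3  0.4 -0. ] op 44.0 gf 0.0
(np.float64(416.9), np.float64(-216.4), 150, -9.0) -> [-0.6524, 0.6485, 0.1917] 0.0656
(np.float64(416.9), np.float64(-216.4), 3, -9.0) -> [-0.6524, 0.6485, 0.5592] 0.0656
('steel', [303.9, -877.7, 68.2, 32.0, 172.9], [628.0, 291.0])
t 15.2 pos [664.8  55.5 226.7] yaw 2.82 tilt 0.08 q6 1.43 F [ 0.3  0.4 -0. ] op 44.0 gf 0.0
(np.float64(246.3), np.float64(-870.5), 150, -7.1) -> [-1.1587, 2.2608, 0.1917] 0.0551
(np.float64(246.3), np.float64(-870.5), 3, -7.1) -> [-1.1587, 2.2608, 0.5592] 0.0551
```

Call:
play_rows --plan '[[44,[-0.1,0.04,0],0],[44,[-0.632,0.265,0.192],0.064],[44,[-0.632,0.265,0.192],0.064],[44,[-0.632,0.265,0.192],0.064],[44,[-0.632,0.265,0.192],0.064],[44,[-0.632,0.265,0.192],0.064],[44,[-0.632,0.265,0.192],0.064],[44,[-0.632,0.265,0.192],0.064],[44,[-0.632,0.265,0.192],0.064],[44,[-0.632,0.265,0.192],0.064]]'

```text
time_s: 16.2
eef_pos: [0.4187, -0.0636, 0.1499]
eef_rot: [0.0, 0.997, -0.076, 0.001]
wrist_force: [-0.0, 1.4, 1.2]
opening: 0.519
grasp_force: 0.0
```

```bash
python3 -c "
from h import *
go((417.4,-62.9,2.5,-8.7))
pegh(camera('top'))"
```

```text
t 16.2 pos [418.7 -63.6 149.9] yaw -8.77 tilt 0.09 q6 1.29 F [-0.   1.4  1.2] op 44.3 gf 0.0
(417.4, -62.9, 2.5, -8.7) -> [-0.0034, -0.0012, 0.3684] -0.0004
head [683. -87. 160.] zmax 163.0 n 96
head [674.  16. 160.] zmax 162.8 n 87
```

Both pegs are seated. Now the second green peg.

Call:
play_rows --plan '[[44,[-0.003,-0.001,0.1],0],[44,[-0.003,-0.001,0.22],0],[44,[-0.003,-0.001,0.32],0],[44,[-0.003,-0.001,0.368],0],[36,[-0.003,-0.001,0.368],0],[21,[-0.003,-0.001,0.368],0],[19.5,[-0.003,-0.001,0.368],0],[19.3,[-0.003,-0.001,0.368],0],[19.3,[-0.003,-0.001,0.368],0]]'

```text
time_s: 17.15
eef_pos: [0.4164, -0.0627, 0.0024]
eef_rot: [0.0, 0.997, -0.077, 0.0]
wrist_force: [0.2, -0.2, -0.6]
opening: 0.231
grasp_force: 15.9
```

Call:
play_rows --plan '[[19.3,[0,0,-0.06],0],[19.3,[0,0,-0.15],0],[19.3,[0,0,-0.25],0],[19.3,[0,0,-0.33],0],[19.3,[0,0,-0.37],0],[19.3,[0,0,-0.37],0],[19.5,[0,0,-0.37],0]]'

```text
time_s: 17.85
eef_pos: [0.4159, -0.0627, 0.1497]
eef_rot: [0.0, 0.997, -0.077, 0.0]
wrist_force: [-0.7, 0.1, -0.5]
opening: 0.234
grasp_force: 15.9
```

Call:
play_rows --plan '[[19.7,[0,0,0],0],[19.85,[0,0,0],0],[19.96,[0,0,0],0],[19.96,[0,0,0],0],[19.96,[0,0,0],0],[19.96,[0,0,0],0],[19.96,[0,0,0],0],[19.96,[0,0,0],0],[18.5,[0,0,0],0],[17,[0,0,0],0]]'

```text
time_s: 18.85
eef_pos: [0.4162, -0.0628, 0.15]
eef_rot: [0.0, 0.997, -0.077, 0.0]
wrist_force: [-1.2, 0.6, 0.2]
opening: 0.218
grasp_force: 58.6
```

```bash
python3 -c "
from h import *
face()
go((*sock(1,0,ox=6),228,2.8))"
```

```text
t 18.85 pos [416.2 -62.8 150. ] yaw -8.81 tilt 0.01 q6 1.29 F [-1.2  0.6  0.2] op 18.6 gf 58.6
10 13 x pct [-4.6 -2.5 -0.5] y [-7.2 11.4]
30 18 x pct [-9.1 -7.5 -3.6] y [-7.3 11.2]
50 17 x pct [-14.1 -10.9  -9.5] y [-7.1 11.3]
70 19 x pct [-18.6 -15.4 -13. ] y [-7.2 11.5]
90 13 x pct [-19.1 -18.3 -15.8] y [-7.1  8.7]
110 8 x pct [-28.  -24.2 -20.8] y [-7.5  4.6]
foot 121.948482166618
t 18.9 pos [416.2 -62.8 150. ] yaw -8.81 tilt 0.01 q6 1.29 F [ 0.5 -0.3 -0.7] op 18.2 gf 58.6
(np.float64(688.6677657082188), np.float64(-36.68105621551844), 228, 2.8) -> [0.6632, -0.1688, -0.1949] -0.0645
```

```bash
python3 -c "
from h import *
L=[(35,228),(35,196),(29,182),(20,167),(11,152),(6,137)]
go(*[(*sock(1,0,ox=a),z,2.8) for a,z in L])" | tail -6 | head -1
```

```text
(np.float64(717.6331436911204), np.float64(-35.26441289144566), 228, 2.8) -> [0.7342, -0.1834, -0.1949] -0.0645
```

Call:
play_rows --plan '[[17,[0,0,-0.1],0],[17,[0.05,-0.01,-0.195],-0.01],[17,[0.734,-0.183,-0.195],-0.064],[17,[0.734,-0.183,-0.195],-0.064],[17,[0.734,-0.183,-0.195],-0.064],[17,[0.734,-0.183,-0.195],-0.064],[17,[0.734,-0.183,-0.195],-0.064],[17,[0.734,-0.183,-0.195],-0.064],[17,[0.734,-0.183,-0.195],-0.064],[17,[0.734,-0.183,-0.195],-0.064]]'

```text
time_s: 19.9
eef_pos: [0.7172, -0.0352, 0.2265]
eef_rot: [-0.0, 1.0, 0.024, -0.001]
wrist_force: [-0.7, -0.6, -1.6]
opening: 0.217
grasp_force: 58.9
```

Call:
play_rows --plan '[[17,[0,0,0],0],[17,[0,0,0],0]]'

```text
time_s: 20.1
eef_pos: [0.7167, -0.0355, 0.2287]
eef_rot: [0.0, 1.0, 0.023, 0.0]
wrist_force: [0.7, -0.4, -1.2]
opening: 0.22
grasp_force: 58.9
```

```bash
python3 -c "
from h import *
face()
L=[(35,228),(35,196),(29,182),(20,167),(11,152),(6,137)]
go(*[(*sock(1,0,ox=a),z,2.8) for a,z in L])"
```

```text
t 20.1 pos [716.7 -35.5 228.7] yaw 2.69 tilt 0.02 q6 1.31 F [ 0.7 -0.4 -1.2] op 18.8 gf 58.9
10 7 x pct [-16.1  -4.8  -1.9] y [-6.9 12.3]
30 18 x pct [-18.9 -11.8  -6.9] y [ 5.6 11.5]
50 24 x pct [-24.1 -17.6 -10.2] y [-6.2 11.2]
70 18 x pct [-26.3 -19.  -14. ] y [-6.2 12. ]
90 15 x pct [-32.4 -25.8 -19.9] y [-6.6 11.6]
110 12 x pct [-30.4 -24.4 -20.8] y [-4.9 10.9]
foot 122.19257883157198
t 20.15 pos [716.8 -35.6 228.8] yaw 2.69 tilt 0.04 q6 1.31 F [-0.7 -0.1 -1.8] op 18.7 gf 58.9
(np.float64(717.6331436911204), np.float64(-35.26441289144566), 228, 2.8) -> [0.0021, -0.0007, 0.0021] -0.0006
(np.float64(717.6331436911204), np.float64(-35.26441289144566), 196, 2.8) -> [0.0021, -0.0007, 0.0821] -0.0006
(np.float64(711.6403068670718), np.float64(-35.557511510219335), 182, 2.8) -> [-0.0129, -0.0006, 0.1171] -0.0006
(np.float64(702.6510516309988), np.float64(-35.99715943837985), 167, 2.8) -> [-0.0354, -0.0006, 0.1546] -0.0006
(np.float64(693.6617963949259), np.float64(-36.43680736654038), 152, 2.8) -> [-0.0579, -0.0005, 0.1921] -0.0006
(np.float64(688.6677657082188), np.float64(-36.68105621551844), 137, 2.8) -> [-0.0704, -0.0005, 0.2296] -0.0006
```

Call:
play_rows --plan '[[18.8,[0,0,0.04],0],[19,[0,0,0.082],0],[19,[-0.006,0,0.1],0],[19,[-0.013,0,0.117],0],[19,[-0.024,0,0.135],0],[19,[-0.035,0,0.155],0],[19,[-0.058,0,0.192],0],[19,[-0.07,0,0.226],0],[19,[-0.07,0,0.226],0]]'

```text
time_s: 21.05
eef_pos: [0.6899, -0.037, 0.1381]
eef_rot: [0.0, 1.0, 0.024, 0.001]
wrist_force: [2.1, 0.4, 1.3]
opening: 0.223
grasp_force: 37.6
```

```bash
python3 -c "
from h import *
face()"
```

```text
t 21.05 pos [689.9 -37.  138.1] yaw 2.7 tilt 0.13 q6 1.3 F [2.1 0.4 1.3] op 19.0 gf 37.6
10 13 x pct [-2.6  1.1  3.2] y [-6.8 10.9]
30 24 x pct [-11.1  -1.1   2. ] y [-6.5 11.7]
50 21 x pct [-11.5  -4.1  -0.1] y [-6.6 11. ]
70 9 x pct [-5.5 -1.7 -0.3] y [-5.2 10. ]
foot 65.54928188104785
```

Call:
play_rows --plan '[[24,[0,0,0],0],[34,[0,0,0],0],[38,[0,0,0],0],[38,[0,0,-0.07],0],[38,[0,0,-0.18],0],[44,[-0.05,-0.05,-0.22],0],[44,[-0.05,-0.1,-0.22],0],[44,[-0.05,-0.1,-0.22],0]]'

```text
time_s: 21.9
eef_pos: [0.6672, 0.0051, 0.2255]
eef_rot: [-0.0, 1.0, 0.025, -0.0]
wrist_force: [-1.0, -0.4, 0.7]
opening: 0.517
grasp_force: 0.0
```

```bash
python3 -c "
from h import *
c=camera('top');pegh(c)
for p in pegs(c):
  if p[0] in('green','steel') and p[1][2]>130: print(p);grasp(p[1])"
```

```text
head [687. -38. 140.] zmax 159.4 n 37
head [683. -88. 160.] zmax 162.7 n 96
head [674.  17. 160.] zmax 163.6 n 84
('green', [485.8, -143.7, 147.8, 20.7, 165.6], [368.0, 219.0])
t 21.95 pos [667.1   3.9 224.4] yaw 2.84 tilt 0.09 q6 1.35 F [-0.   0.1 -0.7] op 44.2 gf 0.0
(np.float64(429.6), np.float64(-129.3), 150, -14.4) -> [-0.6095, 0.3031, 0.186] 0.0958
(np.float64(429.6), np.float64(-129.3), 3, -14.4) -> [-0.6095, 0.3031, 0.5535] 0.0958
('steel', [474.1, -225.4, 144.9, 20.7, 171.2], [396.0, 224.0])
t 21.95 pos [667.1   3.9 224.4] yaw 2.84 tilt 0.09 q6 1.35 F [-0.   0.1 -0.7] op 44.2 gf 0.0
(np.float64(416.8), np.float64(-216.5), 150, -8.8) -> [-0.6522, 0.5193, 0.186] 0.0647
(np.float64(416.8), np.float64(-216.5), 3, -8.8) -> [-0.6522, 0.5193, 0.5535] 0.0647
```

Call:
play_rows --plan '[[44,[-0.1,0.04,0],0],[44,[-0.61,0.303,0.186],0.096],[44,[-0.61,0.303,0.186],0.096],[44,[-0.61,0.303,0.186],0.096],[44,[-0.61,0.303,0.186],0.096],[44,[-0.61,0.303,0.186],0.096],[44,[-0.61,0.303,0.186],0.096],[44,[-0.61,0.303,0.186],0.096],[44,[-0.61,0.303,0.186],0.096],[44,[-0.61,0.303,0.186],0.096]]'

```text
time_s: 22.95
eef_pos: [0.4308, -0.1302, 0.1515]
eef_rot: [0.0, 0.992, -0.126, 0.0]
wrist_force: [-0.5, 0.1, 0.3]
opening: 0.514
grasp_force: 0.0
```

```bash
python3 -c "
from h import *
go((429.6,-129.3,2.5,-14.4))
pegh(camera('top'))"
```

```text
t 22.95 pos [ 430.8 -130.2  151.5] yaw -14.5 tilt 0.04 q6 1.27 F [-0.5  0.1  0.3] op 43.9 gf 0.0
(429.6, -129.3, 2.5, -14.4) -> [-0.0034, -0.0014, 0.3724] -0.0005
head [691. -36. 158.] zmax 162.0 n 110
head [683. -87. 159.] zmax 162.4 n 98
head [674.  16. 160.] zmax 163.1 n 87
```

Three are seated. Now the third green peg, (368,219).

Call:
play_rows --plan '[[44,[-0.003,-0.001,0.1],0],[44,[-0.003,-0.001,0.22],0],[44,[-0.003,-0.001,0.32],0],[44,[-0.003,-0.001,0.371],0],[36,[-0.003,-0.001,0.371],0],[21,[-0.003,-0.001,0.371],0],[19.5,[-0.003,-0.001,0.371],0],[19.3,[-0.003,-0.001,0.371],0],[19.3,[-0.003,-0.001,0.371],0]]'

```text
time_s: 23.9
eef_pos: [0.4291, -0.1297, 0.0034]
eef_rot: [0.0, 0.992, -0.127, 0.001]
wrist_force: [-0.2, -0.2, -1.3]
opening: 0.227
grasp_force: 15.6
```

Call:
play_rows --plan '[[19.3,[0,0,-0.06],0],[19.3,[0,0,-0.15],0],[19.3,[0,0,-0.25],0],[19.3,[0,0,-0.33],0],[19.3,[0,0,-0.37],0],[19.3,[0,0,-0.37],0],[19.5,[0,0,-0.37],0]]'

```text
time_s: 24.6
eef_pos: [0.4284, -0.1295, 0.1506]
eef_rot: [0.0, 0.992, -0.127, 0.0]
wrist_force: [-0.0, 0.1, -0.6]
opening: 0.229
grasp_force: 15.6
```

Call:
play_rows --plan '[[19.7,[0,0,0],0],[19.85,[0,0,0],0],[19.95,[0,0,0],0],[19.95,[0,0,0],0],[19.95,[0,0,0],0],[19.95,[0,0,0],0],[19.95,[0,0,0],0],[19.95,[0,0,0],0],[18.5,[0,0,0],0],[17,[0,0,0],0]]'

```text
time_s: 25.6
eef_pos: [0.4287, -0.1296, 0.1509]
eef_rot: [0.0, 0.992, -0.127, 0.0]
wrist_force: [-0.4, 0.7, -0.3]
opening: 0.218
grasp_force: 58.6
```

```bash
python3 -c "
from h import *
face()
go((*sock(-1,1,ox=6),228,2.8))"
```

```text
t 25.6 pos [ 428.7 -129.6  150.9] yaw -14.57 tilt 0.01 q6 1.27 F [-0.4  0.7 -0.3] op 18.6 gf 58.6
10 26 x pct [2.  4.4 6.1] y [-7.2  7.7]
30 28 x pct [3.4 5.5 7.4] y [-6.7  6.8]
50 25 x pct [6.3 8.1 9.4] y [-7.3  7.5]
70 23 x pct [ 7.4  9.8 11.3] y [-7.1  7.3]
90 23 x pct [ 8.8 10.7 12.8] y [-6.8  7.3]
110 16 x pct [ 8.5 12.2 14. ] y [-5.8  6.5]
130 5 x pct [ 9.4  9.9 11.9] y [-0.6  4.2]
foot 125.18576264565661
t 25.65 pos [ 428.6 -129.6  150.8] yaw -14.57 tilt 0.01 q6 1.27 F [-1.1  0.7 -0.8] op 18.5 gf 58.6
(np.float64(644.1777199105067), np.float64(13.205172594820368), 228, 2.8) -> [0.4317, -0.4812, -0.1929] -0.0965
```

Call:
play_rows --plan '[[17,[0,0,-0.1],0],[17,[0.05,-0.05,-0.193],-0.01],[17,[0.407,-0.47,-0.193],-0.096],[17,[0.407,-0.47,-0.193],-0.096],[17,[0.407,-0.47,-0.193],-0.096],[17,[0.407,-0.47,-0.193],-0.096],[17,[0.407,-0.47,-0.193],-0.096],[17,[0.407,-0.47,-0.193],-0.096],[17,[0.407,-0.47,-0.193],-0.096]]'

```text
time_s: 26.55
eef_pos: [0.6331, 0.0116, 0.2273]
eef_rot: [0.0, 1.0, 0.024, -0.001]
wrist_force: [1.1, -0.4, 0.1]
opening: 0.214
grasp_force: 58.9
```

Call:
play_rows --plan '[[17,[0,0,0],0],[17,[0,0,0],0]]'

```text
time_s: 26.75
eef_pos: [0.6328, 0.0106, 0.2282]
eef_rot: [0.0, 1.0, 0.023, -0.0]
wrist_force: [-0.0, 1.0, -0.8]
opening: 0.222
grasp_force: 58.9
```

```bash
python3 -c "
from h import *
face()
L=[(-4,228),(-4,196),(0,175),(4,155),(6,137)]
go(*[(*sock(-1,1,ox=a),z,2.8) for a,z in L])"
```

```text
t 26.75 pos [632.8  10.6 228.2] yaw 2.64 tilt 0.01 q6 1.35 F [-0.   1.  -0.8] op 18.9 gf 58.9
10 15 x pct [-5.9  2.5  5.6] y [-3.3 12. ]
30 32 x pct [-6.5  4.6  6.3] y [-4.4 11.8]
50 37 x pct [-2.3  5.9  8.1] y [-5.1 11.6]
70 39 x pct [-0.7  7.9 10.3] y [-5.4 12. ]
90 34 x pct [ 2.5  9.9 12. ] y [-4.6 12.2]
110 23 x pct [ 1.6  9.7 11.8] y [-5.1 11.4]
130 6 x pct [ 8.2  9.1 10.6] y [-1.9  5.2]
foot 124.87053395620595
t 26.8 pos [632.9  10.6 228.3] yaw 2.64 tilt 0.02 q6 1.35 F [-0.5 -1.1 -0.9] op 18.5 gf 58.9
(np.float64(634.1896585370923), np.float64(12.716674896864241), 228, 2.8) -> [0.0033, -0.0053, 0.0008] -0.0009
(np.float64(634.1896585370923), np.float64(12.716674896864241), 196, 2.8) -> [0.0033, -0.0053, 0.0808] -0.0009
(np.float64(638.1848830864581), np.float64(12.912073976046692), 175, 2.8) -> [0.0133, -0.0053, 0.1333] -0.0009
(np.float64(642.1801076358238), np.float64(13.107473055229143), 155, 2.8) -> [0.0233, -0.0053, 0.1833] -0.0009
(np.float64(644.1777199105067), np.float64(13.205172594820368), 137, 2.8) -> [0.0283, -0.0053, 0.2283] -0.0009
```

Call:
play_rows --plan '[[18.8,[0.003,-0.006,0.04],0],[19,[0.003,-0.006,0.081],0],[19,[0.008,-0.006,0.107],0],[19,[0.013,-0.006,0.133],0],[19,[0.018,-0.006,0.158],0],[19,[0.023,-0.006,0.183],0],[19,[0.028,-0.006,0.21],0],[19,[0.028,-0.006,0.226],0],[19,[0.028,-0.006,0.226],0]]'

```text
time_s: 27.7
eef_pos: [0.6452, 0.0143, 0.138]
eef_rot: [0.0, 1.0, 0.024, 0.001]
wrist_force: [-1.6, 0.0, 2.8]
opening: 0.225
grasp_force: 36.5
```

```bash
python3 -c "
from h import *
face()"
```

```text
t 27.7 pos [645.2  14.3 138. ] yaw 2.72 tilt 0.08 q6 1.36 F [-1.6  0.   2.8] op 19.2 gf 36.5
10 19 x pct [-2.7 26.2 35.6] y [-2.8 12.3]
30 39 x pct [-6.2  3.7 36.3] y [-1.4 11.5]
50 22 x pct [ 3.3  4.8 35.9] y [-3.6 10.9]
foot 61.04866237560189
```

Call:
play_rows --plan '[[24,[0,0,0],0],[34,[0,0,0],0],[38,[0,0,0],0],[38,[0,0,-0.07],0],[38,[0,0,-0.18],0],[44,[-0.05,-0.05,-0.22],0],[44,[-0.1,-0.1,-0.22],0],[44,[-0.1,-0.1,-0.22],0]]'

```text
time_s: 28.55
eef_pos: [0.6012, 0.0545, 0.2266]
eef_rot: [-0.0, 1.0, 0.025, 0.0]
wrist_force: [0.5, 0.3, -0.6]
opening: 0.516
grasp_force: 0.0
```

```bash
python3 -c "
from h import *
c=camera('top');pegh(c)
for p in pegs(c):
  if p[0] in('green','steel') and p[1][2]>130: print(p);grasp(p[1])"
```

```text
head [691. -36. 157.] zmax 161.5 n 112
head [683. -87. 160.] zmax 163.6 n 96
('steel', [474.0, -225.7, 145.2, 20.8, 170.8], [396.0, 224.0])
t 28.6 pos [602.1  53.4 226.1] yaw 2.81 tilt 0.05 q6 1.41 F [ 0.5 -0.7 -0.3] op 43.6 gf 0.0
(np.float64(416.7), np.float64(-216.4), 150, -9.2) -> [-0.496, 0.6509, 0.1902] 0.0667
(np.float64(416.7), np.float64(-216.4), 3, -9.2) -> [-0.496, 0.6509, 0.5577] 0.0667
```

Call:
play_rows --plan '[[44,[-0.1,0.13,0],0],[44,[-0.496,0.65,0.19],0.067],[44,[-0.496,0.65,0.19],0.067],[44,[-0.496,0.65,0.19],0.067],[44,[-0.496,0.65,0.19],0.067],[44,[-0.496,0.65,0.19],0.067],[44,[-0.496,0.65,0.19],0.067],[44,[-0.496,0.65,0.19],0.067],[44,[-0.496,0.65,0.19],0.067],[44,[-0.496,0.65,0.19],0.067]]'

```text
time_s: 29.6
eef_pos: [0.4174, -0.2168, 0.1497]
eef_rot: [-0.0, 0.997, -0.081, 0.0]
wrist_force: [-0.4, -0.4, -0.2]
opening: 0.517
grasp_force: 0.0
```

```bash
python3 -c "
from h import *
go((416.7,-216.4,2.5,-9.1))
pegh(camera('top'))"
```

```text
t 29.6 pos [ 417.4 -216.8  149.7] yaw -9.35 tilt 0.03 q6 1.0 F [-0.4 -0.4 -0.2] op 44.2 gf 0.0
(416.7, -216.4, 2.5, -9.1) -> [-0.0019, -0.0006, 0.3681] -0.0014
head [691. -36. 158.] zmax 161.8 n 111
head [683. -87. 160.] zmax 162.8 n 97
head [674.  16. 161.] zmax 163.1 n 87
head [634.  14. 160.] zmax 162.9 n 87
```

Call:
play_rows --plan '[[44,[-0.002,0,0.1],0],[44,[-0.002,0,0.22],0],[44,[-0.002,0,0.32],0],[44,[-0.002,0,0.368],0],[36,[-0.002,0,0.368],0],[21,[-0.002,0,0.368],0],[19.5,[-0.002,0,0.368],0],[18.5,[-0.002,0,0.368],0],[18.5,[-0.002,0,0.368],0]]'

```text
time_s: 30.55
eef_pos: [0.4163, -0.2166, 0.0029]
eef_rot: [0.0, 0.997, -0.081, 0.0]
wrist_force: [0.3, -0.2, -0.6]
opening: 0.223
grasp_force: 33.4
```

Call:
play_rows --plan '[[18.5,[0,0,-0.06],0],[18.5,[0,0,-0.15],0],[18.5,[0,0,-0.25],0],[18.5,[0,0,-0.33],0],[18.5,[0,0,-0.37],0],[18.5,[0,0,-0.37],0],[18.8,[0,0,-0.37],0]]'

```text
time_s: 31.25
eef_pos: [0.4158, -0.2164, 0.1501]
eef_rot: [0.0, 0.997, -0.082, 0.0]
wrist_force: [-0.0, 0.5, -2.7]
opening: 0.224
grasp_force: 33.5
```

Call:
play_rows --plan '[[19.4,[0,0,0],0],[19.7,[0,0,0],0],[19.85,[0,0,0],0],[19.87,[0,0,0],0],[19.87,[0,0,0],0],[19.87,[0,0,0],0],[19.87,[0,0,0],0],[19.87,[0,0,0],0],[18.5,[0,0,0],0],[17,[0,0,0],0]]'

```text
time_s: 32.25
eef_pos: [0.4161, -0.2166, 0.1505]
eef_rot: [0.0, 0.997, -0.081, 0.0]
wrist_force: [0.2, 0.8, -0.7]
opening: 0.219
grasp_force: 58.7
```

```bash
python3 -c "
from h import *
held(True);face(True)
go((*sock(-1,0,ox=6),228,2.8))"
```

```text
t 32.25 pos [ 416.1 -216.6  150.5] yaw -9.35 tilt 0.01 q6 1.0 F [ 0.2  0.8 -0.7] op 18.7 gf 58.7
n 422 dir(foot) [ 0.375 -0.059 -0.925] angle below horizontal 67.7 foot [ 469. -226.   40.] tool xyz [ 54.   1. 110.] len 144
t 32.3 pos [ 416.  -216.6  150.4] yaw -9.35 tilt 0.01 q6 1.0 F [-0.2  0.3 -1.6] op 18.9 gf 58.7
10 53 x pct [ 9.4 13.2 16.4] y [-7.7 10.3]
30 69 x pct [16.3 20.5 24.5] y [-8.2  9.7]
50 65 x pct [24.4 29.  32.7] y [-7.8 10.2]
70 49 x pct [33.2 36.6 39.5] y [-7.6  9.9]
foot 79.4951722257543
t 32.35 pos [ 416.  -216.6  150.4] yaw -9.35 tilt 0.01 q6 1.0 F [ 0.1 -0.4 -1.9] op 18.8 gf 58.7
(np.float64(646.7179079398785), np.float64(-38.7327465469342), 228, 2.8) -> [0.4968, -0.5325, -0.1939] -0.0675
```

It is 22° short, so I'll slacken a bit more.

Call:
play_rows --plan '[[19.4,[0,0,0],0],[19.85,[0,0,0],0],[19.93,[0,0,0],0],[19.95,[0,0,0],0],[19.95,[0,0,0],0],[19.95,[0,0,0],0],[19.95,[0,0,0],0],[18.5,[0,0,0],0],[17,[0,0,0],0],[17,[0,0,0],0]]'

```text
time_s: 33.35
eef_pos: [0.416, -0.2166, 0.1503]
eef_rot: [-0.0, 0.997, -0.082, -0.0]
wrist_force: [0.3, -0.4, -1.8]
opening: 0.212
grasp_force: 58.6
```

```bash
python3 -c "
from h import *
held(True);face(True)"
```

```text
t 33.35 pos [ 416.  -216.6  150.3] yaw -9.35 tilt 0.0 q6 1.0 F [ 0.3 -0.4 -1.8] op 18.1 gf 58.6
n 358 dir(foot) [ 0.095 -0.015 -0.995] angle below horizontal 84.5 foot [ 433. -221.   27.] tool xyz [ 17.   1. 123.] len 149
t 33.4 pos [ 416.  -216.6  150.4] yaw -9.35 tilt 0.0 q6 1.0 F [-0.7  0.6 -0.7] op 18.7 gf 58.6
10 41 x pct [1.9 4.1 6.2] y [-7.2 10. ]
30 60 x pct [3.8 7.  9.5] y [-7.6  9.8]
50 51 x pct [ 8.   9.6 12.1] y [-7.6 10.3]
70 54 x pct [10.6 12.7 14.8] y [-7.6 10.1]
90 53 x pct [13.4 15.3 18.2] y [-7.6 10.2]
110 28 x pct [13.3 16.3 18.7] y [-5.3  7. ]
130 6 x pct [13.  14.1 15.5] y [-3.9  5.4]
foot 125.46499848786604
```

```bash
python3 -c "
from h import *
go((*sock(-1,-1,ox=-8),228,2.8))"
```

```text
t 33.45 pos [ 416.  -216.6  150.4] yaw -9.34 tilt 0.0 q6 1.0 F [ 0.1  0.6 -1.8] op 18.6 gf 58.6
(np.float64(635.2748100464703), np.float64(-91.35456246582736), 228, 2.8) -> [0.49, -0.3979, -0.1941] -0.0675
```

Call:
play_rows --plan '[[17,[0,0,-0.1],0],[17,[0.05,-0.05,-0.194],-0.01],[17,[0.49,-0.398,-0.194],-0.067],[17,[0.49,-0.398,-0.194],-0.067],[17,[0.49,-0.398,-0.194],-0.067],[17,[0.49,-0.398,-0.194],-0.067],[17,[0.49,-0.398,-0.194],-0.067],[17,[0.49,-0.398,-0.194],-0.067],[17,[0.49,-0.398,-0.194],-0.067]]'

```text
time_s: 34.35
eef_pos: [0.6349, -0.091, 0.2272]
eef_rot: [-0.0, 1.0, 0.024, -0.001]
wrist_force: [-0.9, -0.2, -1.1]
opening: 0.218
grasp_force: 59.1
```

Call:
play_rows --plan '[[17,[0,0,0],0],[17,[0,0,0],0]]'

```text
time_s: 34.55
eef_pos: [0.6344, -0.0922, 0.2281]
eef_rot: [0.0, 1.0, 0.023, -0.0]
wrist_force: [0.7, -0.3, -1.4]
opening: 0.219
grasp_force: 59.1
```

```bash
python3 -c "
from h import *
face(True)
L=[(-8,228),(-8,196),(-2,175),(3,155),(6,137)]
go(*[(*sock(-1,-1,ox=a),z,2.8) for a,z in L])"
```

```text
t 34.55 pos [634.4 -92.2 228.1] yaw 2.63 tilt 0.01 q6 1.2 F [ 0.7 -0.3 -1.4] op 18.7 gf 59.1
10 58 x pct [-2.5  4.1  5.7] y [-6.9 11.2]
30 88 x pct [-5.   5.6  8.2] y [-7.  11.2]
50 84 x pct [-1.  9. 11.] y [-6.7 11.4]
70 80 x pct [-0.3 11.2 13.6] y [-7.3 11.4]
90 82 x pct [ 4.8 14.7 16.8] y [-7.7 11.4]
110 37 x pct [ 8.4 15.  17.7] y [-2.8 11. ]
130 9 x pct [13.1 14.6 16.1] y [-2.9  6.6]
foot 122.69217938376138
t 34.6 pos [634.5 -92.2 228.3] yaw 2.63 tilt 0.01 q6 1.2 F [ 0.2  0.6 -0.9] op 18.8 gf 59.1
(np.float64(635.2748100464703), np.float64(-91.35456246582736), 228, 2.8) -> [0.0019, -0.002, 0.0007] -0.0009
(np.float64(635.2748100464703), np.float64(-91.35456246582736), 196, 2.8) -> [0.0019, -0.002, 0.0807] -0.0009
(np.float64(641.2676468705189), np.float64(-91.06146384705367), 175, 2.8) -> [0.0169, -0.0021, 0.1332] -0.0009
(np.float64(646.2616775572261), np.float64(-90.8172149980756), 155, 2.8) -> [0.0294, -0.0021, 0.1832] -0.0009
(np.float64(649.2580959692503), np.float64(-90.67066568868877), 137, 2.8) -> [0.0369, -0.0021, 0.2282] -0.0009
```

Call:
play_rows --plan '[[18.5,[0.002,-0.004,0.04],0],[18.5,[0.002,-0.004,0.081],0],[18.5,[0.01,-0.004,0.107],0],[18.5,[0.017,-0.004,0.133],0],[18.5,[0.023,-0.004,0.158],0],[18.5,[0.029,-0.004,0.183],0],[18.5,[0.035,-0.004,0.208],0],[18.5,[0.036,-0.004,0.226],0],[18.5,[0.036,-0.004,0.226],0]]'

```text
time_s: 35.5
eef_pos: [0.6493, -0.0889, 0.1367]
eef_rot: [-0.0, 1.0, 0.024, -0.001]
wrist_force: [-4.4, -0.7, -2.0]
opening: 0.219
grasp_force: 54.2
```

```bash
python3 -c "
from h import *
face(True)"
```

```text
t 35.5 pos [649.3 -88.9 136.7] yaw 2.72 tilt 0.06 q6 1.21 F [-4.4 -0.7 -2. ] op 18.7 gf 54.2
10 31 x pct [-2.1  1.1  3. ] y [-3.9 11.3]
30 55 x pct [-8.9  1.6  3.9] y [ 1.3 12. ]
50 43 x pct [-7.6  3.7  5.8] y [ 1.8 11.6]
70 7 x pct [-10.7  -7.3  -2.3] y [ 9.8 11.2]
foot 66.73721359932429
```

Call:
play_rows --plan '[[24,[0,0,0],0],[34,[0,0,0],0],[38,[0,0,0],0],[38,[0,0,-0.07],0],[38,[0,0,-0.18],0],[44,[-0.1,0,-0.22],0],[44,[-0.3,0,-0.22],0],[44,[-0.3,0,-0.22],0],[44,[-0.3,0,-0.22],0]]'

```text
time_s: 36.45
eef_pos: [0.5271, -0.0945, 0.226]
eef_rot: [0.0, 1.0, 0.023, 0.0]
wrist_force: [0.2, 0.0, 0.8]
opening: 0.518
grasp_force: 0.0
```

```bash
cat >> h.py <<'E'
def mallet(c):
    w=cloud(c)*1000;im=c["image"].astype(int);hsv=cv2.cvtColor(c["image"],cv2.COLOR_RGB2HSV).astype(int)
    m=((hsv[...,0]<8)|(hsv[...,0]>172))&(hsv[...,1]>170)&(hsv[...,2]>70)
    with np.errstate(invalid='ignore'): m&=(w[...,2]>8)&(w[...,2]<60)&(w[...,0]>.0)&(w[...,1]<0)
    n,l,s,ce=cv2.connectedComponentsWithStats(m.astype(np.uint8));i=1+np.argmax(s[1:,4]);q=w[l==i]
    hd=q[q[:,2]>31]; hc=np.array(rect(hd)[:2]); ha=q[(np.linalg.norm(q[:,:2]-hc,axis=1)>48)]
    hm=ha[:,:2].mean(0); far=ha[np.argmax(np.linalg.norm(ha[:,:2]-hc,axis=1)),:2]
    vx=cv2.fitLine(ha[:,:2].astype(np.float32),cv2.DIST_L2,0,.01,.01).ravel()
    d=vx[:2]*np.sign(vx[:2]@(hc-hm))
    print("mallet px",np.round(ce[i]),"head",rect(hd),"n",len(q),"handle mean",np.round(hm,1),"dir to head",np.round(np.degrees(np.arctan2(d[1],d[0])),1),"z",np.round(np.percentile(ha[:,2],90)),np.round(hd[:,2].max()))
    return hc,hm,d
E
python3 -c "
from h import *
c=camera('top');pegh(c);mallet(c);st();save(c,'t2')"
```

```text
head [691. -36. 157.] zmax 162.0 n 111
head [693. -79. 159.] zmax 161.4 n 9
head [674.  16. 160.] zmax 162.8 n 87
head [634.  14. 160.] zmax 162.1 n 87
mallet px [448. 191.] head [ 5.719274e+05 -3.796350e+05  1.620083e+05  5.806780e+04  8.010000e+01] n 517 handle mean [ 569.6 -367. ] dir to head -101.8 z 40.0 46.0
t 36.5 pos [529.1 -94.8 226.5] yaw 2.66 tilt 0.13 q6 1.13 F [0.2 0.2 1.4] op 44.2 gf 0.0
```

View pics/t2.png

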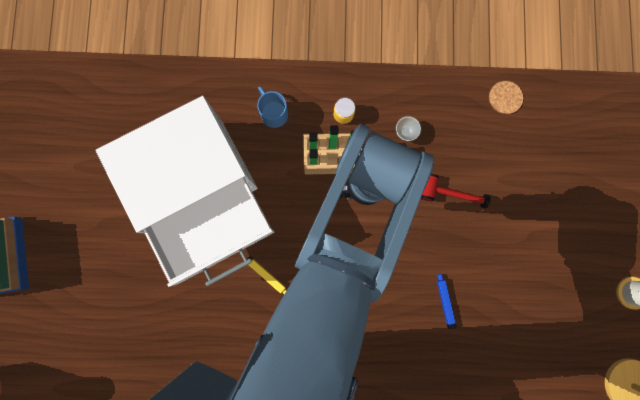

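Three heads are visible and the arm hides the rest; the mallet (431,187)–(487,201) is partly hidden. I'll move back to look, turning the tool to the mallet's direction.

Call:
play_rows --plan '[[70,[-0.25,0.3,0],-0.41],[70,[-0.25,0.3,0],-0.41],[70,[-0.25,0.3,0],-0.41],[70,[-0.25,0.3,0],-0.41],[70,[-0.25,0.3,0],-0.41],[70,[-0.25,0.3,0],-0.41],[70,[-0.25,0.3,0],-0.41],[70,[-0.25,0.3,0],-0.41],[70,[-0.25,0.3,0],-0.41],[70,[-0.25,0.3,0],-0.41]]'

```text
time_s: 37.5
eef_pos: [0.4367, -0.22, 0.2261]
eef_rot: [0.001, 0.785, 0.62, 0.0]
wrist_force: [0.0, 0.1, 0.2]
opening: 0.822
grasp_force: 0.0
```

```bash
sed -i 's/rect(hd)\[:2\]/rect(hd\/1000)[:2]/; s/rect(hd),/rect(hd\/1000),/' h.py
python3 -c "
from h import *
c=camera('top');pegh(c);save(c,'t3')
hc,hm,d=mallet(c)
hd=(hc-hm)/np.linalg.norm(hc-hm);print('alt',np.degrees(np.arctan2(hd[1],hd[0])))
o=hc-50*hd;a=np.degrees(np.arctan2(d[1],d[0]));print(o)
go((*o,100,a),(*o,5,a))
w=cloud(c);Z=w[...,2];v,u=np.mgrid[0:400,0:640]
m=(abs(Z-.212)<.006)&(u<260)&(v<240);print('roof',rect(w[m]))
m=(abs(Z-.19)<.012)&(u>200)&(u<255)&(v>245)&(v<290);print('handle',rect(w[m]))
"
```

```text
head [691. -36. 158.] zmax 161.7 n 112
head [683. -87. 160.] zmax 162.9 n 97
head [675.  16. 160.] zmax 163.2 n 86
head [634.  14. 160.] zmax 162.5 n 87
head [625. -88. 159.] zmax 162.0 n 78h.py:90: RuntimeWarning: Mean of empty slice.
  hm=ha[:,:2].mean(0); far=ha[np.argmax(np.linalg.norm(ha[:,:2]-hc,axis=1)),:2]
  ret = um.true_divide(
Traceback (most recent call last):
  File "h.py", line 90, in mallet
    hm=ha[:,:2].mean(0); far=ha[np.argmax(np.linalg.norm(ha[:,:2]-hc,axis=1)),:2]
                                ~~~~~~~~~^^^^^^^^^^^^^^^^^^^^^^^^^^^^^^^^^^^^
ValueError: attempt to get argmax of an empty sequence
```

All five pegs are seated. I'll make the mallet measurement more robust.

```bash
python3 - <<'E'
s=open('h.py').read()
s=s.replace("connectedComponentsWithStats(m.astype(np.uint8));i=1+np.argmax(s[1:,4]);q=w[l==i]","connectedComponentsWithStats(cv2.dilate(m.astype(np.uint8),np.ones((9,9))));i=1+np.argmax(s[1:,4]);q=w[(l==i)&m]")
open('h.py','w').write(s)
E
cat > m.py <<'E'
from h import *
c=camera('top')
hc,hm,d=mallet(c)
hd=(hc-hm)/np.linalg.norm(hc-hm);print('alt',np.degrees(np.arctan2(hd[1],hd[0])))
o=hc-50*hd;a=round(np.degrees(np.arctan2(hd[1],hd[0])),1);print(o)
go((*np.round(o,1),100,a),(*np.round(o,1),5,a))
w=cloud(c);Z=w[...,2];v,u=np.mgrid[0:400,0:640]
m=(abs(Z-.212)<.006)&(u<260)&(v<240);print('roof',rect(w[m]))
m=(abs(Z-.19)<.012)&(u>200)&(u<255)&(v>245)&(v<290);print('handle',rect(w[m]))
E
python3 m.py
python3 -c "
from h import *
c=camera('top');save(c,'t3');im=cv2.resize(np.ascontiguousarray(c['image'][150:250,380:520,::-1]),None,fx=4,fy=4);cv2.imwrite('pics/t3.png',im)"
```

```text
h.py:90: RuntimeWarning: Mean of empty slice.
  hm=ha[:,:2].mean(0); far=ha[np.argmax(np.linalg.norm(ha[:,:2]-hc,axis=1)),:2]
  ret = um.true_divide(
Traceback (most recent call last):
  File "m.py", line 3, in <module>
    hc,hm,d=mallet(c)
            ~~~~~~^^^
  File "h.py", line 90, in mallet
    hm=ha[:,:2].mean(0); far=ha[np.argmax(np.linalg.norm(ha[:,:2]-hc,axis=1)),:2]
                                ~~~~~~~~~^^^^^^^^^^^^^^^^^^^^^^^^^^^^^^^^^^^^
ValueError: attempt to get argmax of an empty sequence
```

View pics/t3.png

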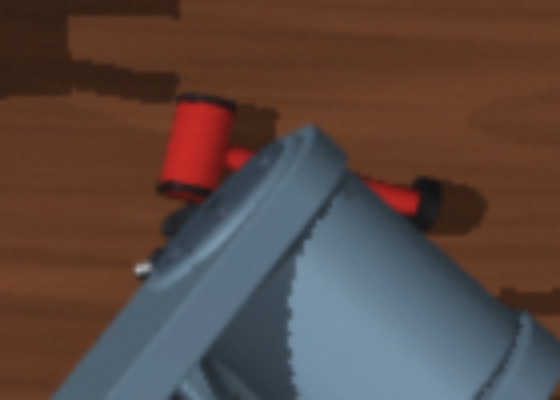

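The mallet is at the same pixels as before: head near (430,188), end stop near (487,200). The arm hides the middle of the handle.

```bash
sed -i 's/q=w\[(l==i)&m\]/q=w[m\&(w[...,0]>450)\&(w[...,1]<-200)]/' h.py; python3 m.py
```

```text
mallet px [430. 187.] head [ 565.9 -383.2  174.8   64.8   79. ] n 396 handle mean [ 576.8 -336.8] dir to head -101.9 z 41.0 46.0
alt -103.2477836154361
[ 577.35813687 -334.5305938 ]
t 37.7 pos [ 436.  -219.5  225.7] yaw 76.36 tilt 0.03 q6 -0.47 F [ 0.2 -0.3  0.3] op 69.9 gf 0.0
(np.float64(577.4), np.float64(-334.5), 100, np.float64(-103.2)) -> [-0.196, 0.4114, 0.3143] 0.9976
(np.float64(577.4), np.float64(-334.5), 5, np.float64(-103.2)) -> [-0.196, 0.4114, 0.5518] 0.9976
roof [590.6 347.9 221.8 281.1  30. ]
handle [359.4 212.2  53.5 119.4  29.9]
```

```bash
python3 -c "
from h import *
go((569.5,-364.6,100,78.5),(569.5,-364.6,5,78.5))"
```

```text
t 37.7 pos [ 436.  -219.5  225.7] yaw 76.36 tilt 0.03 q6 -0.47 F [ 0.2 -0.3  0.3] op 69.9 gf 0.0
(569.5, -364.6, 100, 78.5) -> [-0.2738, 0.4099, 0.3143] -0.0119
(569.5, -364.6, 5, 78.5) -> [-0.2738, 0.4099, 0.5518] -0.0119
```

Call:
play_rows --plan '[[54,[-0.274,0.41,0.2],-0.012],[54,[-0.274,0.41,0.2],-0.012],[54,[-0.274,0.41,0.2],-0.012],[54,[-0.274,0.41,0.25],-0.012],[54,[-0.274,0.41,0.314],-0.012],[54,[-0.274,0.41,0.314],-0.012],[54,[-0.274,0.41,0.314],-0.012],[54,[-0.274,0.41,0.314],-0.012]]'

```text
time_s: 38.5
eef_pos: [0.5702, -0.3644, 0.1021]
eef_rot: [0.001, 0.774, 0.634, 0.0]
wrist_force: [0.7, 0.4, 0.0]
opening: 0.636
grasp_force: 0.0
```

```bash
python3 -c "
from h import *
go((569.5,-364.6,5,78.5))
c=camera('top');im=c['image'].astype(int);w=cloud(c)*1000
m=(im[...,0]>110)&(im[...,1]<50)&(w[...,0]>450)&(w[...,1]<-250)&(w[...,2]<50)
print(m.sum(),rect(w[m]/1000),rect(w[m&(w[...,1]>-345)]/1000))
"
```

```text
t 38.5 pos [ 570.2 -364.4  102.1] yaw 78.65 tilt 0.16 q6 -0.55 F [0.7 0.4 0. ] op 54.3 gf 0.0
(569.5, -364.6, 5, 78.5) -> [-0.0007, -0.0015, 0.2427] 0.0008
315 [ 578.9 -330.1   69.    57.    78.4] [ 580.9 -320.7   50.    56.9   78.8]
```

Call:
play_rows --plan '[[54,[0,-0.001,0.1],0],[54,[0,-0.001,0.19],0],[54,[0,-0.001,0.242],0],[54,[0,-0.001,0.242],0],[20,[0,-0.001,0.242],0],[10,[0,-0.001,0.242],0],[10,[0,-0.001,0.242],0],[10,[0,-0.001,0.242],0],[10,[0,-0.001,0.242],0]]'

```text
time_s: 39.45
eef_pos: [0.5707, -0.3655, 0.0066]
eef_rot: [0.002, 0.773, 0.634, 0.0]
wrist_force: [-0.5, 1.3, 6.6]
opening: 0.188
grasp_force: 58.3
```

Call:
play_rows --plan '[[10,[0,0,-0.05],0],[10,[0,0,-0.15],0],[10,[0,0,-0.25],0],[10,[0,0,-0.25],0]]'

```text
time_s: 39.85
eef_pos: [0.573, -0.3675, 0.1122]
eef_rot: [0.007, 0.773, 0.634, 0.001]
wrist_force: [0.3, -1.4, -0.6]
opening: 0.183
grasp_force: 58.9
```

```bash
python3 -c "
from h import *
st()
c=camera('scene');im=cv2.resize(np.ascontiguousarray(c['image'][100:400,60:400,::-1]),None,fx=2,fy=2);cv2.imwrite('pics/s5.png',im)"
```

```text
t 39.85 pos [ 573.  -367.5  112.2] yaw 78.68 tilt 0.81 q6 -0.55 F [ 0.3 -1.4 -0.6] op 15.6 gf 58.9
```

View pics/s5.png

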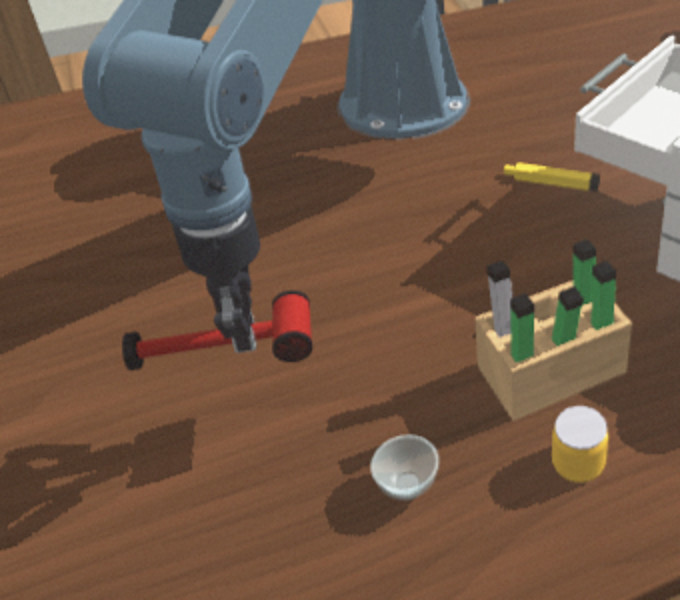

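The mallet is held level and all five pegs stand in the block. Now I'll carry it to the tray.

```bash
python3 -c "
from h import *
go((573,-367.5,255,78.7),(500,-45,255,100),(423.9,280.2,255,120))"
```

```text
t 39.9 pos [ 571.6 -366.3  108.8] yaw 78.68 tilt 0.55 q6 -0.55 F [ 0.8 -0.4 -1.9] op 15.9 gf 58.9
(573, -367.5, 255, 78.7) -> [-0.0022, 0.0041, -0.3654] -0.0001
(500, -45, 255, 100) -> [0.7525, -0.3331, -0.3654] -0.1185
(423.9, 280.2, 255, 120) -> [1.5123, -0.6793, -0.3654] -0.2296
```

Call:
play_rows --plan '[[10,[0,0,-0.1],0],[10,[0,0,-0.22],0],[10,[0,0,-0.34],0],[10,[0.06,-0.03,-0.375],-0.02],[10,[0.16,-0.07,-0.375],-0.04],[10,[0.26,-0.115,-0.375],-0.06],[10,[0.36,-0.16,-0.375],-0.08],[10,[0.46,-0.205,-0.375],-0.1],[10,[0.56,-0.25,-0.375],-0.12],[10,[0.66,-0.293,-0.375],-0.12]]'

```text
time_s: 40.9
eef_pos: [0.5045, -0.0803, 0.2521]
eef_rot: [-0.001, 0.64, 0.768, -0.0]
wrist_force: [-0.2, 0.7, -2.0]
opening: 0.184
grasp_force: 59.1
```

```bash
python3 -c "
from h import *
go((423.9,280.2,255,120))"
```

```text
t 40.9 pos [504.5 -80.3 252.1] yaw 100.35 tilt 0.1 q6 -0.57 F [-0.2  0.7 -2. ] op 15.7 gf 59.1
(423.9, 280.2, 255, 120) -> [0.9228, -0.0363, -0.0074] -0.1092
```

Call:
play_rows --plan '[[10,[0.1,-0.004,-0.01],-0.02],[10,[0.2,-0.008,-0.01],-0.04],[10,[0.3,-0.012,-0.01],-0.06],[10,[0.4,-0.016,-0.01],-0.08],[10,[0.5,-0.02,-0.01],-0.1],[10,[0.6,-0.024,-0.01],-0.109],[10,[0.7,-0.028,-0.01],-0.109],[10,[0.82,-0.032,-0.01],-0.109],[10,[0.9,-0.036,-0.01],-0.109],[10,[0.9,-0.036,-0.01],-0.109]]'

```text
time_s: 41.9
eef_pos: [0.4254, 0.2727, 0.2561]
eef_rot: [-0.001, 0.499, 0.867, -0.0]
wrist_force: [0.9, -0.6, -1.5]
opening: 0.192
grasp_force: 59.0
```

Call:
play_rows --plan '[[10,[0,0,0],0],[10,[0,0,0],0]]'

```text
time_s: 42.1
eef_pos: [0.4274, 0.2687, 0.2565]
eef_rot: [-0.0, 0.501, 0.865, -0.001]
wrist_force: [0.7, 0.4, -2.4]
opening: 0.184
grasp_force: 59.0
```

```bash
python3 -c "
from h import *
go((423.9,280.2,153,120))
c=camera('scene');im=cv2.resize(np.ascontiguousarray(c['image'][20:270,300:560,::-1]),None,fx=2.4,fy=2.4);cv2.imwrite('pics/s6.png',im)"
```

```text
t 42.1 pos [427.4 268.7 256.5] yaw 119.86 tilt 0.07 q6 -0.2 F [ 0.7  0.4 -2.4] op 15.7 gf 59.0
(423.9, 280.2, 153, 120) -> [0.0294, 0.0067, 0.2589] -0.0008
```

View pics/s6.png

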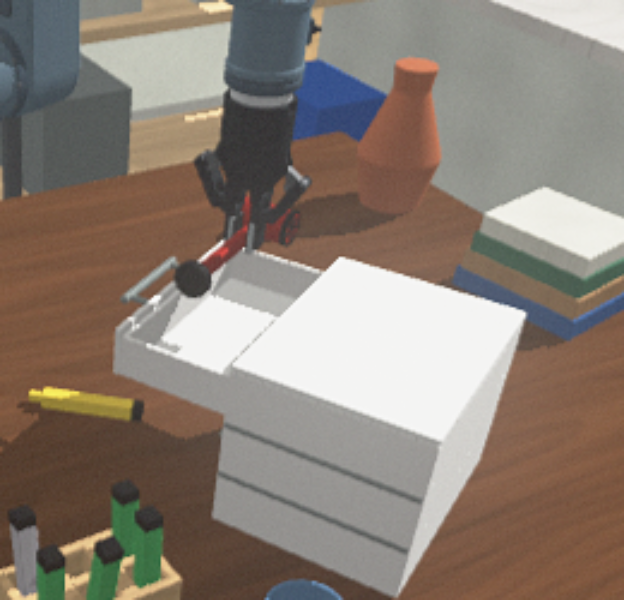

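The mallet is above the open part of the tray, head to the left. I'll lower it.

Call:
play_rows --plan '[[10,[0.015,0.003,0.04],0],[10,[0.029,0.006,0.1],0],[10,[0.029,0.006,0.16],0],[10,[0.029,0.006,0.21],0],[10,[0.029,0.006,0.24],0],[10,[0.029,0.006,0.254],0],[10,[0.029,0.006,0.254],0]]'

```text
time_s: 42.85
eef_pos: [0.424, 0.2801, 0.1553]
eef_rot: [-0.0, 0.501, 0.865, -0.0]
wrist_force: [0.3, 0.4, -2.8]
opening: 0.186
grasp_force: 59.0
```

```bash
python3 -c "
from h import *
st()"
```

```text
t 42.85 pos [424.  280.1 155.3] yaw 119.83 tilt 0.05 q6 -0.17 F [ 0.3  0.4 -2.8] op 15.9 gf 59.0
```

Call:
play_rows --plan '[[10,[0,0,0.008],0],[10,[0,0,0.008],0],[25,[0,0,0.008],0],[40,[0,0,0.008],0],[44,[0,0,0.008],0],[44,[0,0,0],0],[44,[0,0,-0.1],0],[44,[0,0,-0.22],0],[44,[0,0,-0.28],0],[44,[0,0,-0.28],0]]'

```text
time_s: 43.85
eef_pos: [0.4262, 0.2817, 0.2728]
eef_rot: [0.003, 0.501, 0.866, 0.003]
wrist_force: [0.7, -0.1, -0.2]
opening: 0.517
grasp_force: 0.0
```

```bash
python3 -c "
from h import *
def W(xp,yp,z):
    a=np.radians(30);return (590.5+xp*np.cos(a)-yp*np.sin(a),347.5+xp*np.sin(a)+yp*np.cos(a),z,119.9)
go(W(-330,0,262),W(-330,0,176),W(-160,0,176))
c=camera('scene');im=cv2.resize(np.ascontiguousarray(c['image'][90:240,320:520,::-1]),None,fx=3.5,fy=3.5);cv2.imwrite('pics/s7.png',im)"
```

```text
t 43.85 pos [426.2 281.7 272.8] yaw 119.9 tilt 0.52 q6 -0.17 F [ 0.7 -0.1 -0.2] op 44.2 gf 0.0
(np.float64(304.71161675113524), np.float64(182.50000000000003), 262, 119.9) -> [-0.0635, -0.387, 0.0269] 0.0
(np.float64(304.71161675113524), np.float64(182.50000000000003), 176, 119.9) -> [-0.0635, -0.387, 0.2419] 0.0
(np.float64(451.9359353944898), np.float64(267.5), 176, 119.9) -> [-0.0628, 0.038, 0.2419] 0.0
```

View pics/s7.png

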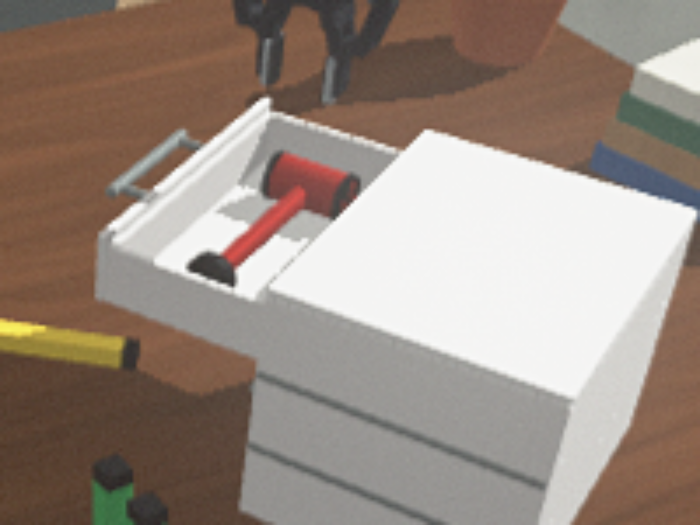

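The mallet lies in the tray. I'll go in front of the handle with the fingers shut.

Call:
play_rows --plan '[[10,[-0.063,-0.1,0.02],0],[0,[-0.063,-0.387,0.02],0],[0,[-0.063,-0.387,0.02],0],[0,[-0.063,-0.387,0.02],0],[0,[-0.063,-0.387,0.02],0],[0,[-0.063,-0.387,0.1],0],[0,[-0.063,-0.387,0.18],0],[0,[-0.063,-0.387,0.242],0],[0,[-0.063,-0.387,0.242],0],[0,[-0.063,-0.387,0.242],0]]'

```text
time_s: 44.9
eef_pos: [0.3024, 0.1819, 0.1706]
eef_rot: [-0.001, 0.501, 0.866, -0.001]
wrist_force: [-0.1, -0.0, 0.4]
opening: -0.0
grasp_force: 0.0
```

```bash
cat >> h.py <<'E'
def tr():
    p,_=st();a=np.radians(30);d=p[:2]-[590.5,347.5];print("xp",d@[np.cos(a),np.sin(a)],"yp",d@[-np.sin(a),np.cos(a)])
E
python3 -c "
from h import *
tr()"
```

```text
t 44.9 pos [302.4 181.9 170.6] yaw 119.9 tilt 0.11 q6 -0.32 F [-0.1 -0.   0.4] op -0.0 gf 0.0
xp -332.3340324803536 yp 0.6359568186221622
```

Call:
play_rows --plan '[[0,[0,0.03,0],0],[0,[0,0.06,0],0],[0,[0,0.09,0],0],[0,[0,0.12,0],0],[0,[0,0.15,0],0],[0,[0,0.18,0],0],[0,[0,0.21,0],0],[0,[0,0.24,0],0],[0,[0,0.27,0],0],[0,[0,0.3,0],0]]'

```text
time_s: 45.9
eef_pos: [0.4075, 0.2421, 0.1714]
eef_rot: [0.0, 0.501, 0.866, 0.0]
wrist_force: [-1.6, -0.2, 0.6]
opening: -0.002
grasp_force: 0.8
```

Call:
play_rows --plan '[[0,[0,0.02,0],0],[0,[0,0.04,0],0],[0,[0,0.06,0],0],[0,[0,0.08,0],0],[0,[0,0.08,0],0]]'

```text
time_s: 46.4
eef_pos: [0.435, 0.2579, 0.1709]
eef_rot: [0.0, 0.501, 0.866, 0.0]
wrist_force: [-0.1, 0.1, 0.7]
opening: 0.003
grasp_force: 0.0
```

```bash
python3 -c "
from h import *
tr()"
```

```text
t 46.4 pos [435.  257.9 170.9] yaw 119.89 tilt 0.05 q6 -0.22 F [-0.1  0.1  0.7] op 0.2 gf 0.0
xp -179.44696516967417 yp 0.1786020359463123
```

Call:
play_rows --plan '[[0,[0,0.01,0],0],[0,[0,0.02,0],0],[0,[0,0.028,0],0],[0,[0,0.036,0],0],[0,[0,0.036,0],0]]'

```text
time_s: 46.9
eef_pos: [0.447, 0.2649, 0.1709]
eef_rot: [0.0, 0.501, 0.866, 0.0]
wrist_force: [-0.4, 0.5, -0.2]
opening: -0.003
grasp_force: 0.0
```

```bash
python3 -c "
from h import *
tr()
c=camera('top');w=cloud(c);Z=w[...,2]
a=np.radians(30);xp=(w[...,0]-.5905)*np.cos(a)+(w[...,1]-.3475)*np.sin(a);yp=-(w[...,0]-.5905)*np.sin(a)+(w[...,1]-.3475)*np.cos(a)
m=(abs(yp)<.13)&(abs(Z-.197)<.008)&(xp<-.111)&(xp>-.3);print(m.sum(),np.round(np.percentile(xp[m],[0,5,20,50,90]),4) if m.sum() else '')
print(np.histogram(xp[m],bins=np.arange(-.2,-.1,.005)))"
```

```text
t 46.9 pos [447.  264.9 170.9] yaw 119.89 tilt 0.04 q6 -0.22 F [-0.4  0.5 -0.2] op -0.2 gf 0.0
xp -165.571953814807 yp 0.17649648943569218
134 [-0.1788 -0.164  -0.1485 -0.1434 -0.1113]
(array([ 0,  0,  0,  0,  3,  1,  3,  1,  0,  7, 43, 26,  4,  5,  6,  6,  5,
       24,  0]), array([-0.2  , -0.195, -0.19 , -0.185, -0.18 , -0.175, -0.17 , -0.165,
       -0.16 , -0.155, -0.15 , -0.145, -0.14 , -0.135, -0.13 , -0.125,
       -0.12 , -0.115, -0.11 , -0.105]))
```

Call:
play_rows --plan '[[0,[0,0.005,0],0],[0,[0,0.01,0],0],[0,[0,0.01,0],0]]'

```text
time_s: 47.25
eef_pos: [0.4482, 0.2656, 0.1707]
eef_rot: [-0.001, 0.501, 0.866, -0.002]
wrist_force: [-8.8, -6.1, 7.7]
opening: -0.002
grasp_force: 5.5
```

Call:
play_rows --plan '[[0,[0,0.004,0],0],[0,[0,0.008,0],0],[0,[0,0.008,0],0]]'

```text
time_s: 47.55
eef_pos: [0.4484, 0.2658, 0.1707]
eef_rot: [-0.003, 0.5, 0.866, -0.005]
wrist_force: [-20.2, -14.0, 18.2]
opening: -0.003
grasp_force: 12.5
```

```bash
python3 -c "
from h import *
tr()"
```

```text
t 47.55 pos [448.4 265.8 170.7] yaw 119.93 tilt 0.71 q6 -0.21 F [-20.2 -14.   18.2] op -0.3 gf 12.5
xp -163.9176665768275 yp 0.25166085545335193
```

The tray has hit its stop. I'll back off, lift and check everything.

Call:
play_rows --plan '[[0,[0,-0.02,0],0],[0,[0,-0.06,0],0],[0,[0,-0.15,0],0],[0,[0,-0.2,0],0],[0,[0,-0.2,-0.1],0],[0,[0,-0.2,-0.2],0],[20,[-0.3,-0.2,-0.2],0],[20,[-0.6,-0.2,-0.2],0],[20,[-0.6,-0.2,-0.2],0],[20,[-0.6,-0.2,-0.2],0]]'

```text
time_s: 48.55
eef_pos: [0.4841, 0.0533, 0.2514]
eef_rot: [0.001, 0.501, 0.866, 0.001]
wrist_force: [0.4, 1.3, 1.0]
opening: 0.228
grasp_force: 0.0
```

Call:
play_rows --plan '[[20,[0,0,0],0],[20,[0,0,0],0]]'

```text
time_s: 48.75
eef_pos: [0.4834, 0.054, 0.2507]
eef_rot: [-0.0, 0.502, 0.865, 0.0]
wrist_force: [0.0, -0.1, 0.3]
opening: 0.234
grasp_force: 0.0
```

```bash
python3 -c "
from h import *
tr()
c=camera('top');w=cloud(c);Z=w[...,2];pegh(c)
a=np.radians(30);xp=(w[...,0]-.5905)*np.cos(a)+(w[...,1]-.3475)*np.sin(a);yp=-(w[...,0]-.5905)*np.sin(a)+(w[...,1]-.3475)*np.cos(a)
m=(abs(yp)<.1)&(abs(Z-.19)<.02)&(xp<-.118)&(xp>-.3);print(m.sum(),np.histogram(xp[m],bins=np.arange(-.2,-.1,.005)))
for n in('ramekin','mug','tin'):
  k=masks_of(c,n)
  if k: print(n,k[0]['conf'],np.nanmean(w[k[0]['mask']],0))
s=camera('scene');save(s,'s8')"
```

```text
t 48.75 pos [483.4  54.  250.7] yaw 119.72 tilt 0.02 q6 -0.65 F [ 0.  -0.1  0.3] op 20.0 gf 0.0
xp -239.48421033876622 yp -200.63936742218993
head [691. -36. 157.] zmax 161.2 n 111
head [683. -88. 159.] zmax 163.1 n 101
head [674.  16. 160.] zmax 162.7 n 86
head [634.  14. 160.] zmax 162.9 n 86
head [625. -88. 159.] zmax 161.8 n 78
303 (array([  0,   0,   0,   0,   0,   0,   0,   0,   0,  16, 124,  93,  19,
        14,  15,  15,   7,   0,   0]), array([-0.2  , -0.195, -0.19 , -0.185, -0.18 , -0.175, -0.17 , -0.165,
       -0.16 , -0.155, -0.15 , -0.145, -0.14 , -0.135, -0.13 , -0.125,
       -0.12 , -0.115, -0.11 , -0.105]))
ramekin 0.75 [ 0.74922481 -0.25427731  0.0238579 ]
mug 0.78 [0.79216287 0.13450834 0.03594913]
tin 0.72 [ 0.78673409 -0.06644349  0.05061282]
```

View pics/s8.png

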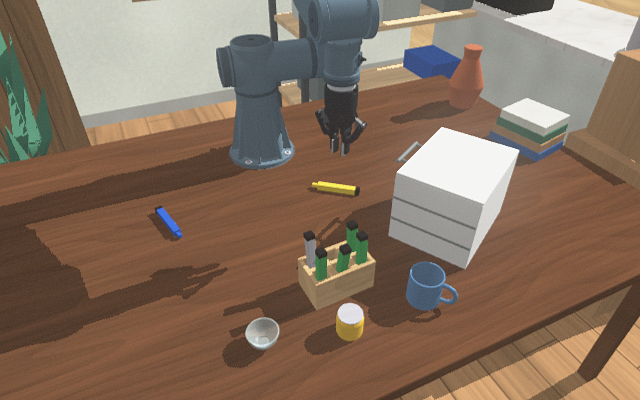

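```bash
python3 -c "
from bench import *
print(hand_in())"
```

```text
the job is handed in; nothing more can be done
None
```

I handed the job in at about 49 s: all five pegs are in their own sockets heads up and fully down, one stainless peg leaning about 7°, and the mallet is in the top tray, pushed shut to its stop; the ramekin, mug and tin have not moved.

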